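# Scrape the mud plate and clip up the boot clips on the entrance shelf

## Robot

A 6-joint arm with a two-finger parallel gripper is mounted at the origin on the work surface. World frame = base frame: x ahead of the robot, y to its left, z up, the work surface at z = 0. Lengths are in mm, angles in rad, forces in N, time in s.
With the tool pointing down it reaches from about 400 to 925 mm from the base axis. Payload 12.5 kg.
Tool frame: the origin (TCP) lies at the very end of the fingers, on their centre line; the grasp point (between the pads) lies 19 mm behind it; z points along the fingers, x is the direction in which the jaws open and shut, and the axes are right-handed (so a half turn about z gives the same grasp; the last joint's range is limited). The gripper opens to 95 mm and grips with 3 to 60 N. Pads are 20 mm wide; open, the fingers measure 119 mm over their backs; the gripper's body (75 mm by 180 mm) begins 59 mm behind the grasp point.
Start: joints at [-1.232, 0.491, 1.559, -0, 1.092, -0.106], TCP at [268.948, -564.193, 214.661] pointing down, gripper open.
Joint ranges: [-3.1, 3.1], [-0.84, 2.19], [0.05, 2.79], [-1.13, 4.28], [0.06, 2.93], [-2.69, 2.69]. Speed limits (rad/s): [2.22, 2.22, 2.79, 3.14, 3.14, 3.14].

## Interface

Orientations are given as [roll, pitch, yaw] about the fixed x, y, z axes, in that order (R = Rz(yaw) Ry(pitch) Rx(roll)).
In Python, from cell import env gives the robot as it stands.
- The arm moves only by the tool arm_command, never from a script. Its argument "motion" is one flat list of numbers, 7 for each row, row after row: the opening, from -1 (shut) to 1 (fully open), then the shift along the tool's x, y, z in mm, then the turn, a rotation vector about the tool's x, y, z in degrees. In form: [fingers, dx, dy, dz, rx, ry, rz, fingers, dx, dy, dz, rx, ry, rz, ...]. A call has 1 to 20 rows; each row is the pose to reach, as a shift and turn from the pose commanded when the call began, along the tool's axes at that moment; what a row does not reach only later rows make up. A row lasts 1/10 s, in which the tool goes at most 50 mm and 8.59 degrees, less where a joint would pass 70% of its speed; a pose out of reach is approached as far as the arm can. A call with a gripper value outside its range is refused whole. The fingers move at their own pace and stop on an object; the grip force is fixed at half the most. Time passes only in rows, so rows that repeat a pose let the fingers close. It gives the time, the measured TCP pose, the force and the opening at its end, in the units of the state.
- env.state(): the state, without advancing time (a new reading comes with each control period).
- env.read_camera(name): name is "side" or "top"; returns (picture, depth): 400x640x3 uint8, red, green, blue; 400x640 float32, mm along the optical axis (not along the pixel's ray), 0 where there is no reading.
- env.calibration(name): a dict with "fx", "fy", "cx", "cy" (pixels), "distortion" ([k1, k2, p1, p2, k3] as OpenCV has them; the pictures are not rectified), "cam_to_world" (4x4, takes a point from camera to world coordinates). Camera axes: x right, y down, z forward; pixel columns grow to the right and rows downward; lengths in mm; the calibration is good to about 2 mm. A picture is of the moment at which its call begins. calibration takes no time and is no camera call.
- env.job_done(): hands the job in, once; it reports no verdict.
Trained networks look in the newest picture that a camera, given by its name, has taken for a name from the list of things; names that differ only in an ending like _2 or _b are one class to them, and where a whole thing is asked for, a point or a joint stands for the part that bears it (a point fixed in the world has none). Each returns a list of dicts, best first, with "confidence" (0 to 1); they miss things now and then, are a little off and sometimes report something else, mostly with a low value. They report only what shows in the picture. A call takes as long as a camera call. They do not tell look-alikes from the thing itself.
- env.recognise(camera, label): "location" ([column, row] in pixels, amid what is visible of it).
- env.silhouettes(camera, label): "region" (400x640 bool, what is visible of it) and "location" ([column, row] in pixels, amid what is visible of it).
- env.spot_point(camera, label): "location" ([column, row] in pixels: a listed point, or the origin of a listed thing).
The state is a dict: "t": time; "joints": joint angles; "qvel": joint speeds; "tau": joint torques, N m; "eef_pos": TCP position; "tcp_rot": TCP orientation; "ft_force": force on the tool from outside, world axes, zero at the start; "moment": the same for the moment, N m; "opening": opening from 0.0 (shut) to 1.0 (fully open).
Only numpy, scipy, OpenCV 4.12 (cv2) and the standard library are available. Lean on these libraries where they do the work, as an engineer would, in place of code of your own. Each camera call takes 0.05 s, during which the arm holds its last target.

## Task

Tidy the entrance shelf after muddy shoes: with the scraper block, not with the fingers, push every chip of dried mud off the steel plate into the black catch tray, then stand the scraper upright in the middle of its cork mat. Squeeze each sprung boot clip open and let it bite, handles up, on the top edge of the steel hook rail; the order of the two jobs is yours. Leave the tins, pot, shoe tree and brush where they are.

Things in the scene. Friction and masses are not known exactly. Their poses are not given: they have to be found in the camera images.
- clip0: green sprung boot clip (3 or 4 of 4 are present). All clips are alike: 77 mm tall, 28 mm wide (y), 70 g, standing on two rubber jaw tips (25 mm across in x), handles up. Origin: between the jaw tips, on the half with the -x handle (it tilts with that half); z up to the handles, y along the hinge pin, 38 mm above the tips. Either way round will do.
- clip1: yellow sprung boot clip (3 or 4 of 4 are present). Handles at rest: 60 mm apart over the outsides at their tops (74 to 76 mm above the jaw tips), narrowing to about 36 mm at 50 mm height. Squeeze the tops together along x, fingers vertical, with 7 to 16 N; 53 mm over the tops already holds the clip firmly enough to lift it.
- clip2: red sprung boot clip (3 or 4 of 4 are present). Squeezed to 30 mm over the handle tops the mouth gapes about 24 mm; the limit is about 25 mm. Let go, the spring shuts the jaws and bites the rail strip with about 10 N.
- clip3: blue sprung boot clip (3 or 4 of 4 are present). The jaw pads are 9 mm high; above them the mouth has 24 mm of free depth below the hinge. Lifted off the board first and then squeezed, it opens almost evenly about the middle between the handles; squeezed wide while standing, one jaw may stick and the mouth opens up to 10 mm to one side.
- rail: steel hook rail, fixed: a strip 5 mm thick (x), 300 mm long (y), 30 mm high on edge on two feet, its free top edge 115 mm above the board. Origin on the board under the middle of the strip, y along the strip, +x away from the robot. Short hooks and a hanging blue dauber stick out 35 mm on its -x side, all lower than 108 mm.
- rail_edge (a point): middle of the strip's top edge (115 mm above the board), axes as the rail's
- station: scraping station, fixed: a level steel plate with 12 mm high wooden lips along its far (+x) side and both y sides; its near (-x) side is open and drops into a black catch tray. Origin on the board under the middle of the plate; the plate spans x -85 to +85 mm, y -59 to +59 mm, the tray x -165 to -85 mm, y -59 to +59 mm.
- plate_top (a point): middle of the steel plate's top face, 40 mm above the board, axes as the station's
- tray_floor (a point): middle of the catch tray's floor, 4 mm above the board, axes as the station's; tray side walls 52 mm, near wall 48 mm above the board
- scraper: scraper block standing on its rubber underside: orange block 36 mm (x) by 104 mm (y) by 24 mm high, with an upright wooden grip 20 mm (x) by 36 mm (y) on its middle, reaching from 24 to 96 mm height; 220 g. Origin: middle of the underside; z up. Its long side y spans the plate between the lips with 7 mm to spare at each end.
- mat: cork mat let in flush with the board (it has no height), 140 mm (x) by 100 mm (y), the scraper's place. Origin at its middle, x along its long side
- chip0: chip of dried mud, dark brown, about 17 by 14 by 9 mm, 12 g, lying loose on the steel plate (3 to 6 of the 6 chips are present; an absent one has no pose). Origin: middle of its underside
- chip1: chip of dried mud, dark brown, about 17 by 14 by 9 mm, 12 g, lying loose on the steel plate (3 to 6 of the 6 chips are present; an absent one has no pose). Origin: middle of its underside
- chip2: chip of dried mud, dark brown, about 17 by 14 by 9 mm, 12 g, lying loose on the steel plate (3 to 6 of the 6 chips are present; an absent one has no pose). Origin: middle of its underside
- chip3: chip of dried mud, dark brown, about 17 by 14 by 9 mm, 12 g, lying loose on the steel plate (3 to 6 of the 6 chips are present; an absent one has no pose). Origin: middle of its underside
- chip4: chip of dried mud, dark brown, about 17 by 14 by 9 mm, 12 g, lying loose on the steel plate (3 to 6 of the 6 chips are present; an absent one has no pose). Origin: middle of its underside
- chip5: chip of dried mud, dark brown, about 17 by 14 by 9 mm, 12 g, lying loose on the steel plate (3 to 6 of the 6 chips are present; an absent one has no pose). Origin: middle of its underside
- tin0: flat shoe polish tin with red lid, 75 mm across, 22 mm high; bystander, loose. Origin: middle of its underside
- tin1: flat shoe polish tin with black lid, 75 mm across, 22 mm high; bystander, loose. Origin: middle of its underside
- pot: brown ceramic pot with closed lid, 116 mm across, 120 mm high; bystander, loose. Origin: middle of its underside
- shoe_tree: white plastic shoe tree, 235 mm long (x), 70 mm wide, 45 mm high; bystander, loose. Origin: middle of its underside
- brush: shoe brush lying on its bristles, 45 by 160 mm (long side y), 42 mm high; bystander, loose. Origin: middle of its underside
There are look-alikes about, which are no part of the job. There is more than one size of the clip3; the job needs the middle-sized.

How it is judged (in metres and radians):
At the end, for the whole second after the job is handed in: Every mud chip lies in the catch tray; the scraper stands upright on the board, its middle within 35 mm of the mat's; every clip bites the rail strip (over 2 N), upright within 0.4 rad, its jaw tips 4 to 34 mm below the top edge, within the strip's length; all at rest (x of chip0 in the frame of tray_floor between -0.042 and 0.042 m and y of chip0 in the frame of tray_floor between -0.061 and 0.061 m and z of each of chip0, chip1, chip2, chip3, chip4, chip5 in the frame of tray_floor below 0.032 m and x of chip1 in the frame of tray_floor between -0.042 and 0.042 m and y of chip1 in the frame of tray_floor between -0.061 and 0.061 m and x of chip2 in the frame of tray_floor between -0.042 and 0.042 m and y of chip2 in the frame of tray_floor between -0.061 and 0.061 m and x of chip3 in the frame of tray_floor between -0.042 and 0.042 m and y of chip3 in the frame of tray_floor between -0.061 and 0.061 m and x of chip4 in the frame of tray_floor between -0.042 and 0.042 m and y of chip4 in the frame of tray_floor between -0.061 and 0.061 m and x of chip5 in the frame of tray_floor between -0.042 and 0.042 m and y of chip5 in the frame of tray_floor between -0.061 and 0.061 m and x of clip0 in the frame of rail_edge between -0.01 and 0.01 m and y of clip0 in the frame of rail_edge between -0.15 and 0.15 m and z of clip0 in the frame of rail_edge between -0.034 and -0.004 m and angle between each of clip0, clip1, clip2, clip3's own z axis and vertical below 0.4 rad and contact force between each of clip0, clip1, clip2, clip3 and rail above 2 N and linear speed of each of clip0, clip1, clip2, clip3, scraper below 0.03 m/s and x of clip1 in the frame of rail_edge between -0.01 and 0.01 m and y of clip1 in the frame of rail_edge between -0.15 and 0.15 m and z of clip1 in the frame of rail_edge between -0.034 and -0.004 m and x of clip2 in the frame of rail_edge between -0.01 and 0.01 m and y of clip2 in the frame of rail_edge between -0.15 and 0.15 m and z of clip2 in the frame of rail_edge between -0.034 and -0.004 m and x of clip3 in the frame of rail_edge between -0.01 and 0.01 m and y of clip3 in the frame of rail_edge between -0.15 and 0.15 m and z of clip3 in the frame of rail_edge between -0.034 and -0.004 m and horizontal distance between scraper and mat below 0.035 m and angle between scraper's own z axis and vertical below 0.1 rad and height (world z) of scraper below 0.006 m); the robot touches nothing.
It fails at once if a mud chip is touched by the fingers (contact force between any of chip0, chip1, chip2, chip3, chip4, chip5 and the fingers above 0.3 N).
It fails at once if a bystander (tin, pot, shoe tree, brush) is moved by more than 25 mm (distance of any of tin0, tin1, pot, shoe_tree, brush from where it was at the start of the episode above 0.025 m).
Of clip0, clip1, clip2, clip3 only 3 to 4 are there at a start; the rules pass over those that are not, and their reading is None.
Of chip0, chip1, chip2, chip3, chip4, chip5 only 3 to 6 are there at a start; the rules pass over those that are not, and their reading is None.
At some moment in a run one of scraper may be knocked a few centimetres aside while the robot is not near it.
It also fails if it takes over 210 s, if anything falls off the work surface, if the arm or the gripper's body presses on something with over 40 N, if the wrist force passes 120 N, or if a joint passes its speed limit or range.

## Working session

There is one attempt and no reset: what is moved stays moved. The work goes in short steps, Python scripts to look and compute and a tool call to move; the robot and the scene stay as the last step left them, time stands still between calls to the robot, and variables do not carry over. Pictures are saved under pics/ and viewed, and the job is handed in when it is done.

Besides the shell and the picture viewer there is one more tool, called after "Emit:" by a JSON object that holds its "name" and its "arguments", one argument or row to a line. arm_command: Moves the arm, as the interface text tells. Its arguments: {"type":"object","properties":{"motion":{"type":"array","items":{"type":"number"}}},"required":["motion"]}

```bash
ls; mkdir -p pics; cat > h.py <<'E'
import numpy as np, cv2
from cell import env
def snap(c,name):
    im,d=env.read_camera(c); cv2.imwrite(f'pics/{name}.png',im[:,:,::-1]); np.savez_compressed(f'pics/{name}.npz',im=im,d=d); return im,d
def cal(c):
    k=env.calibration(c); K=np.array([[k['fx'],0,k['cx']],[0,k['fy'],k['cy']],[0,0,1.]]); return K,np.array(k['distortion'],float),np.array(k['cam_to_world'],float)
def cloud(c,d):
    K,D,T=cal(c); h,w=d.shape
    u,v=np.meshgrid(np.arange(w),np.arange(h)); p=np.stack([u,v],-1).reshape(-1,1,2).astype(np.float64)
    n=cv2.undistortPoints(p,K,D).reshape(h,w,2)
    P=np.dstack([n[...,0]*d,n[...,1]*d,d]); W=P@T[:3,:3].T+T[:3,3]; W[d<=0]=np.nan
    return W
def atz(c,uv,z):
    K,D,T=cal(c); n=cv2.undistortPoints(np.array(uv,float).reshape(-1,1,2),K,D).reshape(-1,2)
    r=np.c_[n,np.ones(len(n))]@T[:3,:3].T; o=T[:3,3]; return o+r*((z-o[2])/r[:,2])[:,None]
def proj(c,P):
    K,D,T=cal(c); Ti=np.linalg.inv(T); Q=np.atleast_2d(P)@Ti[:3,:3].T+Ti[:3,3]
    return cv2.projectPoints(Q.reshape(-1,1,3),np.zeros(3),np.zeros(3),K,D)[0].reshape(-1,2)
E
python3 - <<'E'
from h import *
for c in('top','side'):
    snap(c,c+'0'); print(c,np.round(cal(c)[2],3).tolist(),cal(c)[0].tolist())
print(env.state())
E
```

```text
pics
top [[-0.009, -0.986, 0.168, 319.836], [-1.0, 0.009, 0.001, 85.417], [-0.002, -0.168, -0.986, 1285.162], [0.0, 0.0, 0.0, 1.0]] [[490.59907490765977, 0.0, 323.0351049759827], [0.0, 490.59907490765977, 202.51986702080734], [0.0, 0.0, 1.0]]
side [[-0.941, -0.197, 0.275, 233.357], [-0.338, 0.517, -0.786, 844.692], [0.013, -0.833, -0.553, 640.009], [0.0, 0.0, 0.0, 1.0]] [[378.16998319094057, 0.0, 323.5851817104533], [0.0, 378.16998319094057, 201.38964656993454], [0.0, 0.0, 1.0]]
{'t': 0.1, 'joints': array([-1.23159921e+00,  4.91464260e-01,  1.55941170e+00,  3.08592998e-05,
        1.09169435e+00, -1.05607601e-01]), 'qvel': array([-0.00070507, -0.00040814, -0.00180514,  0.00061275, -0.00085193,
        0.00041904]), 'tau': array([ 4.68260521e-03, -6.13619542e+01, -2.58605933e+01,  6.94546988e-02,
        4.70242719e-02, -7.30637362e-05]), 'eef_pos': array([ 268.87383275, -563.96023386,  214.13395291]), 'tcp_rot': array([-3.14146238e+00,  9.69325041e-04, -1.12600578e+00]), 'ft_force': array([-0.40495885, -0.71945041,  0.06353911]), 'moment': array([ 0.06589531,  0.00458406, -0.00637355]), 'opening': 1.0000296175382386}
```

View pics/top0.png

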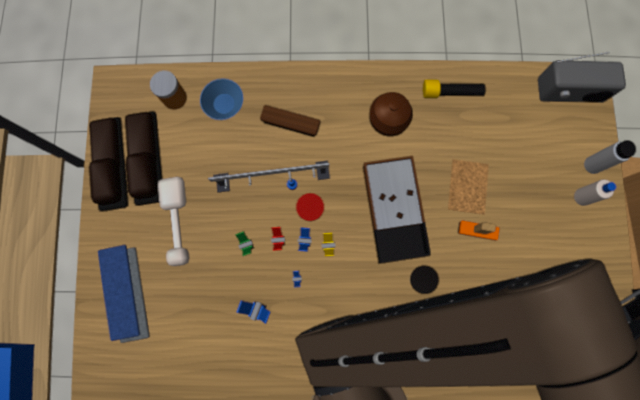

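View pics/side0.png

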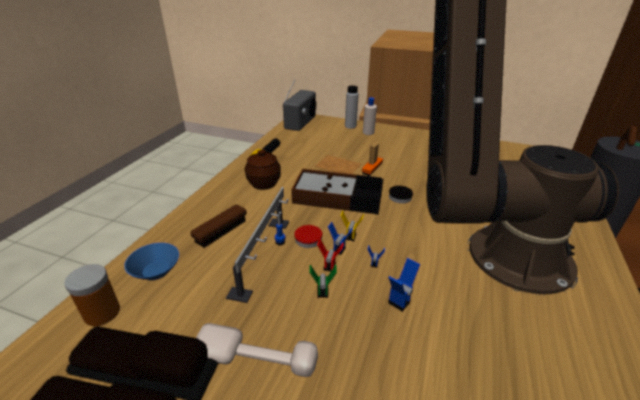

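The top view shows green (244,243), red (278,238), mid blue (304,240) and yellow (328,243) clips. There are small and large blue decoys at (297,279) and (253,311). Four chips lie on the plate around (395,205). The scraper is at (480,230) and the mat at (469,187).

```bash
cat > m.py <<'E'
from h import *
im,d=snap('top','top1'); W=cloud('top',d)
L={}
for n in ['clip0','clip1','clip2','clip3','scraper','chip0','mat','station','rail','pot','tin0','tin1','brush']:
    try:
        r=env.silhouettes('top',n)
    except Exception as e: print(n,e); continue
    for x in r:
        if x['confidence']<.3: continue
        m=x['region']&(d>0); P=W[m]
        if len(P)<3: print(n,'few'); continue
        (c,s,a)=cv2.minAreaRect(P[:,:2].astype(np.float32))
        print(n,round(x['confidence'],2),np.round(x['location']),len(P),'med',np.round(np.median(P,0)),'rect',np.round(c),np.round(s),round(a,1),'z',np.round(np.percentile(P[:,2],[2,98])))
for n in ['rail_edge','plate_top','tray_floor','mat','scraper','clip3','chip0']:
    print(n,[(round(x['confidence'],2),np.round(x['location'],1).tolist()) for x in env.spot_point('top',n)])
E
python3 m.py
python3 - <<'E'
from h import *
im=cv2.imread('pics/top1.png')
a=cv2.resize(im[150:330,200:360],None,fx=3.3,fy=3.3,interpolation=cv2.INTER_CUBIC);cv2.imwrite('pics/z1.png',a)
a=cv2.resize(im[140:280,350:510],None,fx=4,fy=4,interpolation=cv2.INTER_CUBIC);cv2.imwrite('pics/z2.png',a)
E
```

```text
clip0 0.88 [256. 309.] 441 med [262. 256.  63.] rect [259. 255.] [76. 45.] 57.3 z [ 49. 102.]
clip0 0.77 [244. 242.] 255 med [429. 285.  47.] rect [432. 288.] [74. 32.] 29.7 z [ 2. 78.]
clip0 0.77 [328. 243.] 257 med [424.  74.  48.] rect [427.  74.] [66. 34.] 9.8 z [ 3. 78.]
clip0 0.72 [303. 239.] 256 med [435. 133.  49.] rect [435. 133.] [34. 58.] 76.5 z [ 3. 78.]
clip0 0.54 [278. 239.] 256 med [439. 201.  49.] rect [438. 202.] [58. 32.] 13.8 z [11. 78.]
clip0 0.42 [297. 274.] 94 med [339. 154.  34.] rect [339. 153.] [18. 37.] 89.6 z [27. 54.]
clip1 0.88 [256. 309.] 441 med [262. 256.  63.] rect [259. 255.] [76. 45.] 57.3 z [ 49. 102.]
clip1 0.77 [244. 242.] 255 med [429. 285.  47.] rect [432. 288.] [74. 32.] 29.7 z [ 2. 78.]
clip1 0.77 [328. 243.] 257 med [424.  74.  48.] rect [427.  74.] [66. 34.] 9.8 z [ 3. 78.]
clip1 0.72 [303. 239.] 256 med [435. 133.  49.] rect [435. 133.] [34. 58.] 76.5 z [ 3. 78.]
clip1 0.54 [278. 239.] 256 med [439. 201.  49.] rect [438. 202.] [58. 32.] 13.8 z [11. 78.]
clip1 0.42 [297. 274.] 94 med [339. 154.  34.] rect [339. 153.] [18. 37.] 89.6 z [27. 5
[... 2098 characters left out ...]
ed [ 334. -170.   23.] rect [ 335. -173.] [71. 79.] 22.8 z [ 3. 28.]
tin1 0.93 [308. 207.] 631 med [524. 120.  23.] rect [525. 121.] [72. 73.] 61.1 z [18. 28.]
brush 0.84 [294. 121.] 1022 med [755. 172.  42.] rect [758. 172.] [157.  47.] 73.2 z [ 7. 48.]
rail_edge [(0.79, [268.2, 170.6]), (0.66, [475.5, 230.8])]
plate_top [(0.73, [395.9, 195.1])]
tray_floor [(0.62, [401.3, 243.7])]
mat [(0.88, [469.7, 185.6])]
scraper [(0.73, [477.7, 230.8])]
clip3 [(0.97, [258.1, 309.5]), (0.81, [303.5, 244.1]), (0.68, [278.5, 241.2]), (0.55, [328.9, 245.6]), (0.51, [244.1, 245.2]), (0.44, [297.5, 277.8])]
chip0 [(0.57, [391.0, 196.8]), (0.54, [384.7, 196.7]), (0.53, [409.9, 192.6]), (0.39, [395.4, 213.3])]
```

View pics/z1.png

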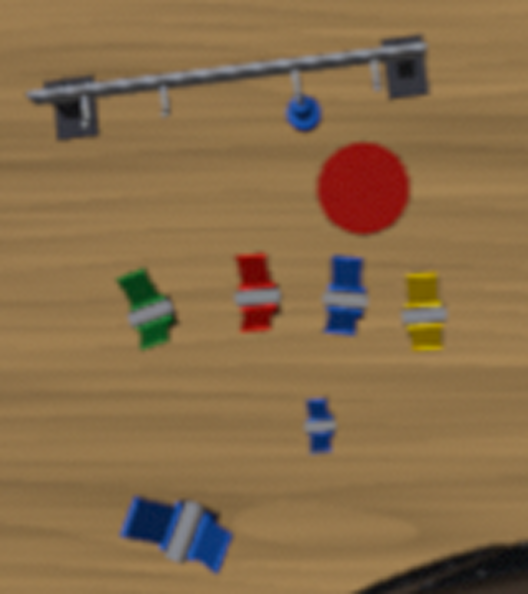

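View pics/z2.png

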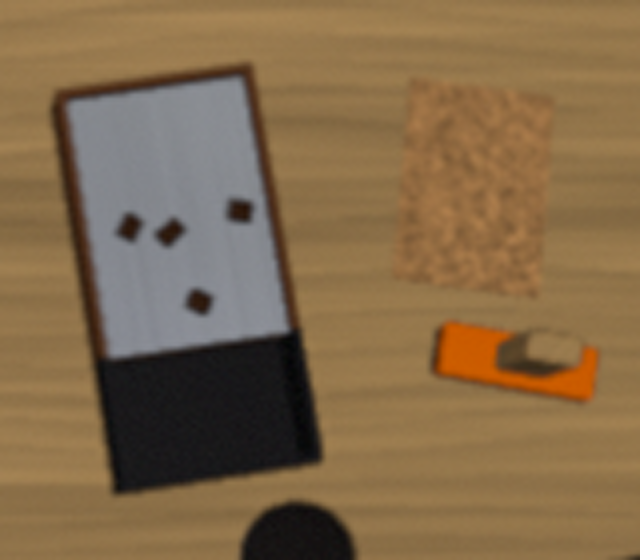

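```bash
cat > m2.py <<'E'
from h import *
f=np.load('pics/top1.npz'); im,d=f['im'],f['d']; W=cloud('top',d)
def sel(x0,x1,y0,y1,z0,z1):
    m=(W[...,0]>x0)&(W[...,0]<x1)&(W[...,1]>y0)&(W[...,1]<y1)&(W[...,2]>z0)&(W[...,2]<z1)
    return m
def rect(m,n):
    P=W[m]; c,s,a=cv2.minAreaRect(P[:,:2].astype(np.float32)); print(n,len(P),'mean',np.round(P.mean(0),1),'rect',np.round(c,1),np.round(s,1),round(a,1))
rect(sel(380,530,-400,-240,14,34),'block top'); rect(sel(380,530,-400,-240,85,105),'grip top')
# clips
for n,(x,y) in dict(g=(430,287),r=(438,201),b=(435,133),y=(425,74)).items():
    m=sel(x-50,x+50,y-32,y+32,64,90); P=W[m][:,:2]
    _,lab,c=cv2.kmeans(P.astype(np.float32),2,None,(3,50,.1),5,cv2.KMEANS_PP_CENTERS)
    dd=c[0]-c[1]; dd*=np.sign(dd[0]); 
    m2=sel(x-50,x+50,y-32,y+32,30,60); 
    rect(m,n); print('   mid',np.round(c.mean(0),1),'sep',round(float(np.hypot(*dd)),1),'yaw',round(float(np.degrees(np.arctan2(dd[1],dd[0]))),1),[int((lab==i).sum()) for i in(0,1)],'ztop',np.round(np.percentile(W[m][:,2],95),1), 'hinge', np.round(np.median(W[m2],0),1))
# rail
m=sel(540,680,40,400,109,125); P=W[m]; vx,vy,x0,y0=cv2.fitLine(P[:,:2].astype(np.float32),cv2.DIST_HUBER,0,.01,.01).ravel()
t=(P[:,:2]-[x0,y0])@[vx,vy]; print('rail dir',np.degrees(np.arctan2(vy,vx)),'ends',[(np.round([x0+vx*k,y0+vy*k],1)).tolist() for k in (t.min(),t.max())],'len',np.ptp(t),'mid',np.round([x0+vx*(t.min()+t.max())/2,y0+vy*(t.min()+t.max())/2],1),np.median(P[:,2]))
s=np.array([vx,vy]); s*=np.sign(s[1]); mid=np.array([x0,y0])+np.array([vx,vy])*(t.min()+t.max())/2
nrm=np.array([s[1],-s[0]])
m=sel(520,680,40,400,50,108); Q=W[m]; l=(Q[:,:2]-mid)@s; o=(Q[:,:2]-mid)@nrm
k=(o<-8)&(o>-50)
print(np.histogram(l[k],np.arange(-160,165,8)))
# plate
m=sel(430,700,-220,0,36,45); 
for b in (0,1):pass
rect(m,'plate'); rect(sel(430,700,-220,0,47,60),'lips+walls'); rect(sel(380,560,-220,0,-3,14)&(im.sum(2)<120),'tray')
for n in ['plate_top','tray_floor']: pass
print(atz('top',[[395.9,195.1]],40),atz('top',[[401.3,243.7]],4),atz('top',[[469.7,185.6]],0))
# chips
m=sel(430,700,-220,0,36,60)&(im.max(2)<90)&(im[...,0]>im[...,2]*1.3)
nn,lab,st,ce=cv2.connectedComponentsWithStats(m.astype(np.uint8))
for i in range(1,nn):
    if st[i,4]>8: print('dark',st[i].tolist(),np.round(W[lab==i].mean(0),1))
E
python3 m2.py
```

```text
block top 390 mean [ 456.5 -311.6   24.4] rect [ 458.4 -320. ] [106.3  37.1] 78.1
grip top 125 mean [ 457.8 -319.2   95.1] rect [ 458.  -320.5] [36.  20.9] 80.3
g 72 mean [429.3 285.6  72.1] rect [425.5 285. ] [58.6 23.2] 20.2
   mid [425.4 284.1] sep 49.8 yaw 21.3 [30, 42] ztop 78.8 hinge [426.5 285.2  44.4]
r 77 mean [439.2 201.9  72.4] rect [437.5 201.8] [58.4 23. ] 3.9
   mid [437.  201.8] sep 48.8 yaw 3.9 [35, 42] ztop 78.6 hinge [438.6 201.4  44.8]
b 69 mean [436.8 134.1  72.2] rect [435.3 133.3] [22.6 59. ] 83.5
   mid [435.  134.3] sep 49.4 yaw -5.1 [37, 32] ztop 78.4 hinge [435.3 133.9  44.4]
y 75 mean [423.7  73.3  73. ] rect [422.7  73.7] [59.3 22.8] 4.7
   mid [422.1  73.2] sep 49.6 yaw 3.2 [40, 35] ztop 79.0 hinge [422.3  72.4  44.3]
rail dir -83.40378 ends [[581.9, 368.0], [616.2, 70.6]] len 299.43599408492867 mid [599.  219.3] 114.9397081942252
(array([ 0,  0,  0,  0,  0,  2, 12,  0,  0,  0,  0,  0,  4, 32, 10,  0,  0,
        0,  0,  0,  0,  0,  0,  0,  0,  2, 11,  0,  0,  0,  0,  0,  0, 12,
        3,  0,  0,  0,  0,  0]), array([-160, -152, -144, -136, -128, -120, -112, -104,  -96,  -88,  -80,
        -72,  -64,  -56,  -48,  -40,  -32,  -24,  -16,   -8,    0,    8,
         16,   24,   32,   40,   48,   56,   64,   72,   80,   88,   96,
        104,  112,  120,  128,  136,  144,  152,  160]))
plate 2650 mean [554.1 -95.7  40.8] rect [532.4 -95.5] [219.4 126.4] 8.0
lips+walls 726 mean [554.1 -97.7  52. ] rect [533.8 -98.2] [224.4 132.1] 7.9
tray 1318 mean [ 431.4 -116.4    5.1] rect [ 431.4 -115.7] [ 79.5 114.6] 7.9
[[ 549.93966549 -102.29202029   40.        ]] [[ 427.04963055 -117.70754225    4.        ]] [[ 581.72011162 -309.49188199    0.        ]]
dark [363, 157, 66, 84, 401] [561.4 -86.2  51.4]
dark [408, 191, 4, 4, 15] [ 554.9 -136.4   49.9]
dark [380, 194, 5, 5, 16] [545.3 -65.2  50.4]
dark [390, 196, 5, 5, 17] [541.2 -90.8  50. ]
dark [397, 213, 5, 5, 15] [ 496.7 -107.8   49.4]
```

```bash
cat > go.py <<'E'
import sys
from h import *
from scipy.spatial.transform import Rotation as R
# usage: go.py x y z yawdeg  -> delta in tool axes
def delta(x,y,z,yaw):
    s=env.state(); Rc=R.from_euler('xyz',s['tcp_rot']); best=None
    for a in(yaw,):
        Rt=R.from_euler('xyz',[np.pi,0,np.radians(a)])
        r=(Rc.inv()*Rt).as_rotvec(degrees=True)
    t=Rc.inv().apply(np.array([x,y,z])-s['eef_pos']); return np.round(t,1),np.round(r,2),s
if __name__=='__main__':
    a=list(map(float,sys.argv[1:]))
    for i in range(0,len(a),4):
        t,r,s=delta(*a[i:i+4]); print(t.tolist(),r.tolist(),'j6 t',np.round(s['joints'],2).tolist(),round(s['t'],2))
E
python3 go.py 458 -320 170 -11 458 -320 45 -11
python3 - <<'E'
from h import *
f=np.load('pics/top1.npz'); im,d=f['im'],f['d']; W=cloud('top',d)
c=np.array([554.8,-95.2]);a=np.radians(8);X=np.array([np.cos(a),np.sin(a)]);Y=np.array([-X[1],X[0]])
P=W.reshape(-1,3);P=P[~np.isnan(P[:,0])];l=(P[:,:2]-c)@X;o=(P[:,:2]-c)@Y
k=(abs(l)<70)&(P[:,2]>48)&(P[:,2]<57)
for s in(1,-1):
    q=k&(o*s>40)&(o*s<80);A=np.polyfit(l[q],o[q],1);print('lip',s,q.sum(),np.round(np.percentile(o[q],[3,50,97]),1),'slope deg',np.degrees(A[0]))
q=(abs(o)<50)&(l>70)&(l<110)&(P[:,2]>48)&(P[:,2]<57);print('far lip',np.percentile(l[q],[3,50,97]))
q=(abs(o)<50)&(l>-110)&(l<-60);h=[(b,round(float(np.median(P[q&(l>b)&(l<b+4)][:,2])),1)) for b in range(-110,-62,4)];print(h)
E
```

```text
[-139.1, -275.7, 44.7] [0.0, -0.01, -53.51] j6 t [-1.23, 0.49, 1.56, 0.0, 1.09, -0.11] 1.15
[-139.1, -275.7, 169.7] [0.0, -0.01, -53.51] j6 t [-1.23, 0.49, 1.56, 0.0, 1.09, -0.11] 1.15
lip 1 130 [59.3 62.6 65.7] slope deg 0.23053829802411
lip -1 156 [-65.6 -61.6 -41.9] slope deg -0.5821353938819598
far lip [83.71132142 87.12732251 90.50994453]
[(-110, 5.4), (-106, 5.2), (-102, 4.8), (-98, 5.1), (-94, 4.9), (-90, 5.5), (-86, 38.5), (-82, 41.4), (-78, 41.1), (-74, 41.8), (-70, 41.4), (-66, 40.5)]
```

Emit:
{"name": "arm_command", "arguments": {
  "motion": [1,-139,-276,45,0,0,-53.5,1,-139,-276,45,0,0,-53.5,1,-139,-276,45,0,0,-53.5,1,-139,-276,45,0,0,-53.5,1,-139,-276,45,0,0,-53.5,1,-139,-276,45,0,0,-53.5,1,-139,-276,45,0,0,-53.5,1,-139,-276,45,0,0,-53.5,1,-139,-276,45,0,0,-53.5,1,-139,-276,45,0,0,-53.5,1,-139,-276,45,0,0,-53.5,1,-139,-276,45,0,0,-53.5]
}}

```text
t: 2.35
eef_pos: [457.7, -320.8, 169.7]
tcp_rot: [3.141, -0.0, -0.194]
ft_force: [-0.5, -0.1, 0.1]
opening: 0.999
```

```bash
python3 go.py 458 -320 45 -11; python3 - <<'E'
from h import *
snap('top','top2');im,d=snap('side','side2')
f=np.load('pics/top2.npz'); W=cloud('top',f['d'])
for n,(z0,z1) in dict(blk=(14,34),).items():
    m=(W[...,0]>380)&(W[...,0]<530)&(W[...,1]>-400)&(W[...,1]<-240)&(W[...,2]>z0)&(W[...,2]<z1);P=W[m]; print(len(P),len(P) and cv2.minAreaRect(P[:,:2].astype(np.float32)))
W=cloud('side',d);m=(W[...,0]>380)&(W[...,0]<530)&(W[...,1]>-400)&(W[...,1]<-240)&(W[...,2]>14)&(W[...,2]<34);P=W[m]; print(len(P),len(P) and cv2.minAreaRect(P[:,:2].astype(np.float32)))
E
```

```text
[0.1, -0.9, 124.7] [0.01, -0.01, -0.13] j6 t [-0.73, 0.45, 1.77, -0.0, 0.92, -0.54] 2.35
357 ((458.8740234375, -319.2587890625), (106.19696807861328, 37.49946975708008), 78.3957748413086)
159 ((461.54266357421875, -317.5653076171875), (109.85618591308594, 35.6392936706543), 77.91124725341797)
```

View pics/side2.png

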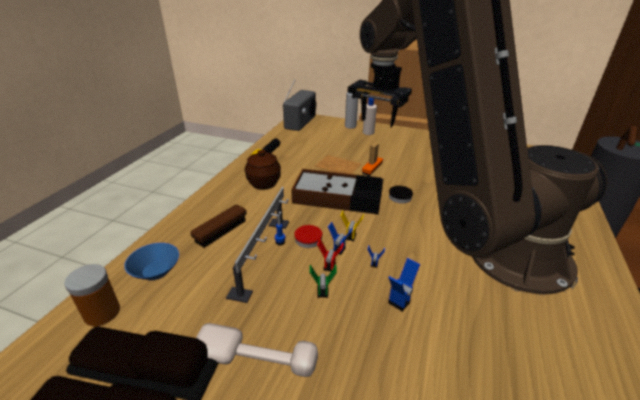

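The gripper hovers over the scraper at (372,160), which hasn't moved. I'm descending and gripping.

Emit:
{"name": "arm_command", "arguments": {
  "motion": [1,1,-1,40,0,0,0.5,1,1,-1,80,0,0,0.5,1,1,-1,110,0,0,0.5,1,1,-1,125,0,0,0.5,1,1,-1,125,0,0,0.5,1,1,-1,125,0,0,0.5,-1,1,-1,125,0,0,0.5,-1,1,-1,125,0,0,0.5,-1,1,-1,125,0,0,0.5,-1,1,-1,125,0,0,0.5,-1,1,-1,125,0,0,0.5,-1,1,-1,125,0,0,0.5,-1,1,-1,125,0,0,0.5,-1,1,-1,125,0,0,0.5]
}}

```text
t: 3.85
eef_pos: [459.5, -319.2, 44.6]
tcp_rot: [3.142, -0.0, -0.201]
ft_force: [-1.0, -0.3, -0.3]
opening: 0.388
```

```bash
python3 - <<'E'
import numpy as np
a=np.radians(8)
for l in(50,-76): print(l,554.8+l*np.cos(a),-95.2+l*np.sin(a))
E
python3 go.py 458 -320 165 -11.7 604.3 -88.2 165 8 604.3 -88.2 88 8
```

```text
50 604.3134034370785 -88.24134495199674
-76 479.5396267756406 -105.77715567296498
[-1.3, 1.1, -120.4] [0.0, -0.0, 0.19] j6 t [-0.73, 0.63, 1.87, -0.0, 0.64, -0.52] 3.85
[95.8, -255.2, -120.4] [0.0, -0.0, -19.51] j6 t [-0.73, 0.63, 1.87, -0.0, 0.64, -0.52] 3.85
[95.8, -255.2, -43.4] [0.0, -0.0, -19.51] j6 t [-0.73, 0.63, 1.87, -0.0, 0.64, -0.52] 3.85
```

Emit:
{"name": "arm_command", "arguments": {
  "motion": [-1,0,0,0,0,0,0,-1,0,0,0,0,0,0,-1,0,0,0,0,0,0,-1,0,0,0,0,0,0]
}}

```text
t: 4.25
eef_pos: [459.5, -319.2, 44.7]
tcp_rot: [3.141, -0.0, -0.201]
ft_force: [0.9, -0.5, -0.3]
opening: 0.21
```

Gripped at 20 mm. I'm lifting and carrying it to the plate's far end.

Emit:
{"name": "arm_command", "arguments": {
  "motion": [-1,0,0,0,0,0,0,-1,0,0,-30,0,0,0,-1,0,0,-60,0,0,0,-1,0,0,-90,0,0,0,-1,0,0,-120,0,0,0,-1,15,-40,-120,0,0,-4,-1,30,-80,-120,0,0,-8,-1,45,-120,-120,0,0,-12,-1,60,-160,-120,0,0,-16,-1,75,-200,-120,0,0,-18,-1,88,-235,-120,0,0,-19.5,-1,96,-255,-120,0,0,-19.5,-1,96,-255,-120,0,0,-19.5,-1,96,-255,-120,0,0,-19.5]
}}

```text
t: 5.65
eef_pos: [604.0, -88.3, 164.1]
tcp_rot: [-3.141, 0.001, 0.14]
ft_force: [0.7, -1.0, -2.7]
opening: 0.207
```

```bash
python3 go.py 604.3 -88.2 92 8; python3 - <<'E'
from h import *
im,d=snap('top','top3'); snap('side','side3')
W=cloud('top',d)
a=cv2.resize(im[120:280,340:500,::-1],None,fx=3.7,fy=3.7,interpolation=cv2.INTER_CUBIC);cv2.imwrite('pics/z3.png',a)
m=(im[...,0]>150)&(im[...,2]<60)&(im[...,1]<140)&(W[...,0]>520)&(W[...,0]<700)&(abs(W[...,1]+90)<100); P=W[m];print(len(P),np.round(np.percentile(P,[5,50,95],axis=0)), cv2.minAreaRect(P[:,:2].astype(np.float32)))
E
```

```text
[0.4, 0.0, 72.1] [-0.01, 0.07, 0.04] j6 t [-0.25, 0.52, 1.65, -0.0, 0.97, -0.39] 5.65
7 [[552. -39. 145.]
 [609. -36. 146.]
 [611. -15. 360.]] ((569.4686889648438, -23.028043746948242), (3.876192092895508, 90.09536743164062), 69.61097717285156)
```

View pics/z3.png

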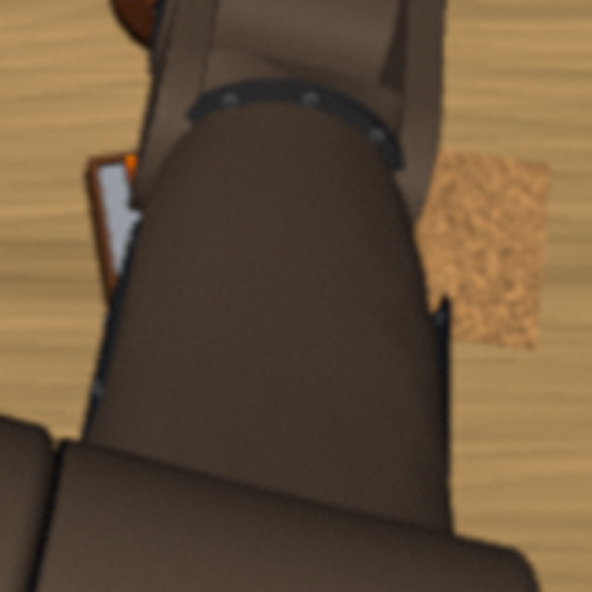

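The arm hides the plate in the top view. I'm lowering in steps and watching the force.

Emit:
{"name": "arm_command", "arguments": {
  "motion": [-1,0,0,20,0,0,0,-1,0,0,40,0,0,0,-1,0,0,58,0,0,0,-1,0,0,68,0,0,0,-1,0,0,72,0,0,0,-1,0,0,75,0,0,0,-1,0,0,77,0,0,0,-1,0,0,77,0,0,0]
}}

```text
t: 6.55
eef_pos: [604.6, -88.6, 88.0]
tcp_rot: [3.141, -0.001, 0.139]
ft_force: [-0.7, 1.1, -1.6]
opening: 0.212
```

```bash
python3 - <<'E'
from h import *
im,d=snap('side','side4')
a=cv2.resize(im[120:240,260:420,::-1],None,fx=4.5,fy=4.5,interpolation=cv2.INTER_CUBIC);cv2.imwrite('pics/z4.png',a)
W=cloud('side',d)
m=(im[...,0]>150)&(im[...,2]<70)&(im[...,1]<150)&(W[...,0]>520)&(W[...,0]<700)&(abs(W[...,1]+90)<100); P=W[m];print(len(P),np.round(np.percentile(P,[5,50,95],axis=0)))
c=np.array([554.8,-95.2]);a=np.radians(8);X=np.array([np.cos(a),np.sin(a)]);Y=np.array([-X[1],X[0]])
print(np.round(np.percentile((P[:,:2]-c)@X,[2,98])),np.round(np.percentile((P[:,:2]-c)@Y,[2,98])))
E
```

```text
320 [[ 536. -130.   -0.]
 [ 601.  -40.    3.]
 [ 678.    7.   71.]]
[-20. 122.] [-67.  97.]
```

View pics/z4.png

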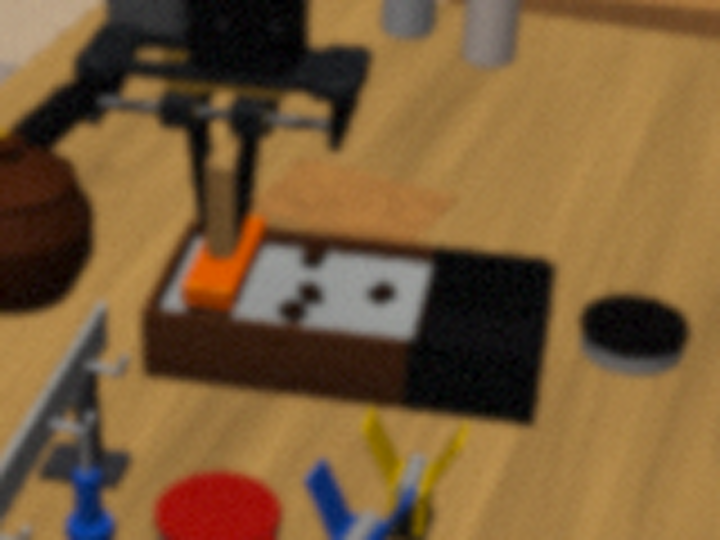

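The block sits between the lips at the far end, with the four chips ahead of it towards the tray. I'm lowering 3 mm and pushing.

Emit:
{"name": "arm_command", "arguments": {
  "motion": [-1,0,0,1.5,0,0,0,-1,0,0,3,0,0,0,-1,-5,0,3,0,0,0,-1,-12,0,3,0,0,0,-1,-20,0,3,0,0,0,-1,-28,0,3,0,0,0,-1,-36,0,3,0,0,0,-1,-44,0,3,0,0,0,-1,-52,0,3,0,0,0,-1,-60,0,3,0,0,0]
}}

```text
t: 7.6
eef_pos: [544.3, -96.9, 84.7]
tcp_rot: [3.141, -0.0, 0.139]
ft_force: [0.2, -0.5, -2.1]
opening: 0.209
```

```bash
python3 - <<'E'
from h import *
im,d=snap('side','side5')
a=cv2.resize(im[120:240,260:420,::-1],None,fx=4.5,fy=4.5,interpolation=cv2.INTER_CUBIC);cv2.imwrite('pics/z5.png',a)
E
```

```text
(no output)
```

View pics/z5.png

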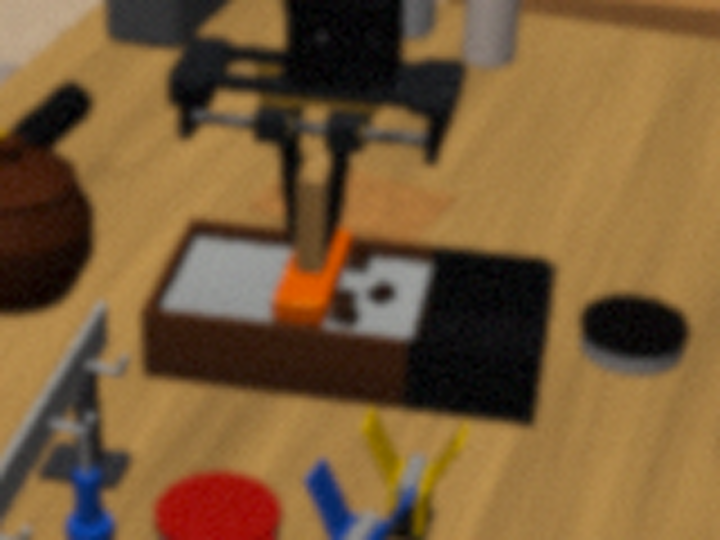

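The chips are moving ahead of the block and the plate behind it is clean. I'm pushing on over the edge.

Emit:
{"name": "arm_command", "arguments": {
  "motion": [-1,-8,0,0,0,0,0,-1,-16,0,0,0,0,0,-1,-24,0,0,0,0,0,-1,-32,0,0,0,0,0,-1,-40,0,0,0,0,0,-1,-48,0,0,0,0,0,-1,-56,0,0,0,0,0,-1,-62,0,0,0,0,0,-1,-68,0,0,0,0,0,-1,-72,0,0,0,0,0,-1,-72,0,0,0,0,0,-1,-72,0,0,0,0,0]
}}

```text
t: 8.85
eef_pos: [473.6, -106.8, 84.6]
tcp_rot: [-3.141, 0.0, 0.139]
ft_force: [-1.5, 0.4, 0.5]
opening: 0.21
```

```bash
python3 - <<'E'
from h import *
im,d=snap('side','side6')
a=cv2.resize(im[120:240,260:420,::-1],None,fx=4.5,fy=4.5,interpolation=cv2.INTER_CUBIC);cv2.imwrite('pics/z6.png',a)
E
```

```text
(no output)
```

View pics/z6.png

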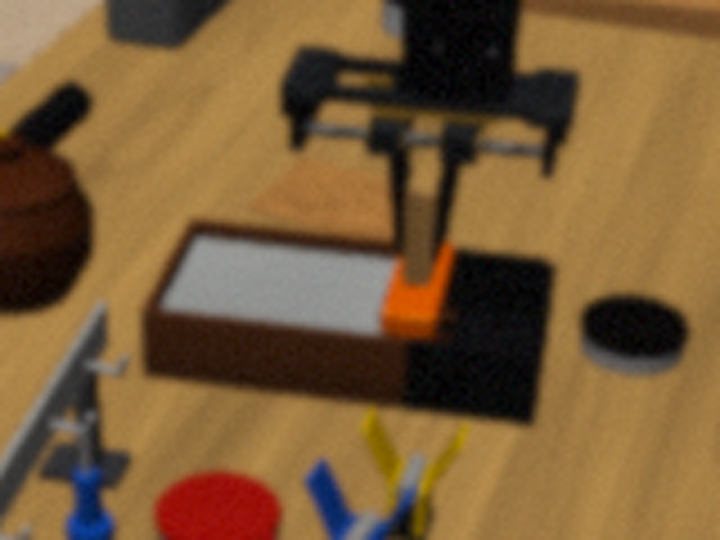

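The plate is clean, with something brown at the tray edge near (447,320). I'm lifting, carrying the scraper to the mat, and will check the tray from there.

```bash
python3 go.py 580 -306 165 -8 580 -306 46 -8
```

```text
[77.6, 212.1, -80.4] [-0.0, 0.03, 15.98] j6 t [-0.36, 0.49, 2.03, -0.0, 0.63, -0.5] 8.9
[77.7, 212.1, 38.6] [-0.0, 0.03, 15.98] j6 t [-0.36, 0.49, 2.03, -0.0, 0.63, -0.5] 8.9
```

Emit:
{"name": "arm_command", "arguments": {
  "motion": [-1,0,0,-20,0,0,0,-1,0,0,-50,0,0,0,-1,0,0,-80,0,0,0,-1,15,40,-80,0,0,4,-1,30,80,-80,0,0,8,-1,45,120,-80,0,0,12,-1,60,160,-80,0,0,16,-1,72,195,-80,0,0,16,-1,78,212,-80,0,0,16,-1,78,212,-80,0,0,16,-1,78,212,-80,0,0,16]
}}

```text
t: 10.0
eef_pos: [580.1, -305.6, 163.9]
tcp_rot: [-3.141, 0.001, -0.14]
ft_force: [-0.9, 0.9, -3.1]
opening: 0.209
```

```bash
python3 go.py 580 -306 46 -8; python3 - <<'E'
from h import *
im,d=snap('top','top7');im2,d=snap('side','side7')
a=cv2.resize(im[140:280,340:500,::-1],None,fx=4,fy=4,interpolation=cv2.INTER_CUBIC);
b=cv2.resize(im2[120:240,260:420,::-1],None,fx=4,fy=4,interpolation=cv2.INTER_CUBIC)
cv2.imwrite('pics/z7a.png',np.clip(a*1.5,0,255));cv2.imwrite('pics/z7b.png',b)
print([(round(x['confidence'],2),np.round(x['location'],1).tolist(),np.round(atz('top',x['location'],9)[0]).tolist()) for x in env.spot_point('top','chip0')])
E
```

```text
[0.2, 0.5, 117.9] [-0.04, 0.07, -0.03] j6 t [-0.59, 0.58, 1.53, 0.0, 1.03, -0.45] 10.0
[][ WARN:0@2.348] global loadsave.cpp:1063 imwrite_ Unsupported depth image for selected encoder is fallbacked to CV_8U.
```

View pics/z7a.png

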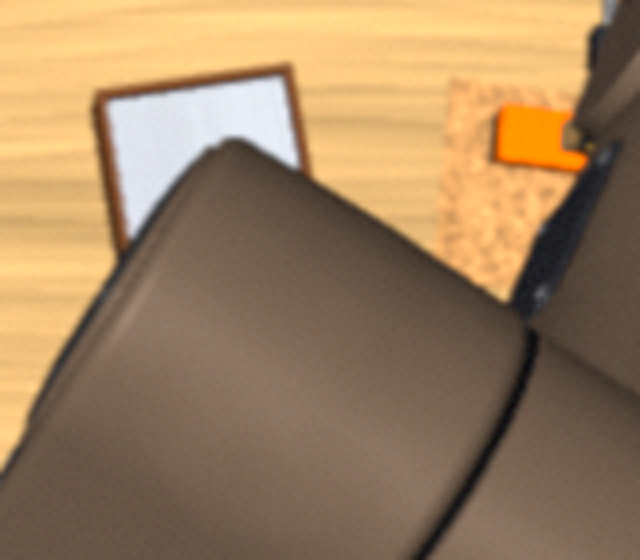

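View pics/z7b.png

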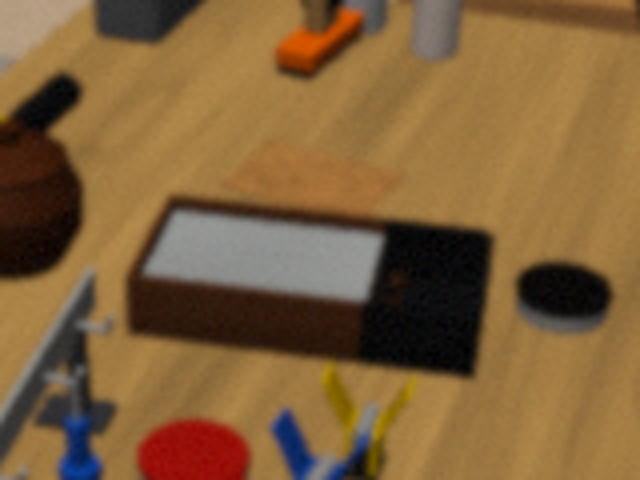

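The plate is empty and dark chips show in the tray near (398,285). I'm setting the scraper down on the mat.

Emit:
{"name": "arm_command", "arguments": {
  "motion": [-1,0,0,30,0,0,0,-1,0,0,60,0,0,0,-1,0,0,90,0,0,0,-1,0,0,108,0,0,0,-1,0,0,115,0,0,0,-1,0,0,119,0,0,0,-1,0,0,119,0,0,0,0,0,0,119,0,0,0,0.5,0,0,119,0,0,0,0.5,0,0,119,0,0,0,0.5,0,0,119,0,0,0,0.5,0,0,119,0,0,0,0.5,0,0,119,0,0,0,0.5,0,0,119,0,0,0,0.5,0,0,80,0,0,0,1,0,0,40,0,0,0,1,0,0,0,0,0,0]
}}

```text
t: 11.85
eef_pos: [580.2, -305.8, 165.9]
tcp_rot: [-3.141, 0.001, -0.14]
ft_force: [0.1, -0.1, -0.5]
opening: 0.862
```

```bash
python3 go.py 423 73.3 150 3.5 423 73.3 53 3.5
```

```text
[-208.5, -353.5, 16.1] [-0.02, 0.03, -11.52] j6 t [-0.59, 0.58, 1.53, -0.0, 1.03, -0.45] 11.85
[-208.5, -353.5, 113.1] [-0.02, 0.03, -11.52] j6 t [-0.59, 0.58, 1.53, -0.0, 1.03, -0.45] 11.85
```

Emit:
{"name": "arm_command", "arguments": {
  "motion": [1,-208,-353,10,0,0,-11.5,1,-208,-353,10,0,0,-11.5,1,-208,-353,10,0,0,-11.5,1,-208,-353,10,0,0,-11.5,1,-208,-353,10,0,0,-11.5,1,-208,-353,10,0,0,-11.5,1,-208,-353,10,0,0,-11.5,1,-208,-353,10,0,0,-11.5,1,-208,-353,10,0,0,-11.5,1,-208,-353,10,0,0,-11.5,1,-208,-353,10,0,0,-11.5,1,-208,-353,10,0,0,-11.5,1,-208,-353,10,0,0,-11.5,1,-208,-353,10,0,0,-11.5]
}}

```text
t: 13.25
eef_pos: [424.0, 71.9, 154.5]
tcp_rot: [3.141, 0.0, 0.059]
ft_force: [0.8, 1.0, -0.2]
opening: 1.001
```

```bash
python3 go.py 422.5 73.3 53 3.5; python3 - <<'E'
from h import *
im,d=snap('top','top8');im2,d2=snap('side','side8')
W=cloud('top',d);m=(W[...,0]>500)&(W[...,0]<680)&(W[...,1]>-400)&(W[...,1]<-220)
for z in((14,34),(85,105)):
    P=W[m&(W[...,2]>z[0])&(W[...,2]<z[1])];print('scraper',len(P),len(P) and cv2.minAreaRect(P[:,:2].astype(np.float32)))
a=cv2.resize(im[140:290,340:510,::-1],None,fx=4,fy=4,interpolation=cv2.INTER_CUBIC);
cv2.imwrite('pics/z8a.png',np.clip(a*1.6,0,255).astype(np.uint8))
b=cv2.resize(im2[200:300,260:420,::-1],None,fx=4.5,fy=4.5,interpolation=cv2.INTER_CUBIC);cv2.imwrite('pics/z8b.png',b)
print([(round(x['confidence'],2),np.round(x['location'],1).tolist(),np.round(atz('top',x['location'],4)[0]).tolist()) for x in env.spot_point('top','chip0')])
E
```

```text
[-1.4, -1.5, 101.5] [0.01, 0.01, -0.1] j6 t [0.01, 0.31, 2.09, -0.0, 0.75, -0.05] 13.25
scraper 372 ((578.5146484375, -307.0132751464844), (104.18895721435547, 36.39336013793945), 80.45199584960938)
scraper 129 ((579.1185913085938, -307.81964111328125), (38.14677810668945, 20.233495712280273), 83.88520812988281)
[(0.62, [394.4, 229.2], [465.0, -101.0, 4.0]), (0.57, [400.8, 228.8], [466.0, -118.0, 4.0]), (0.54, [394.7, 192.3], [564.0, -105.0, 4.0]), (0.49, [390.2, 235.7], [448.0, -89.0, 4.0])]
```

View pics/z8a.png

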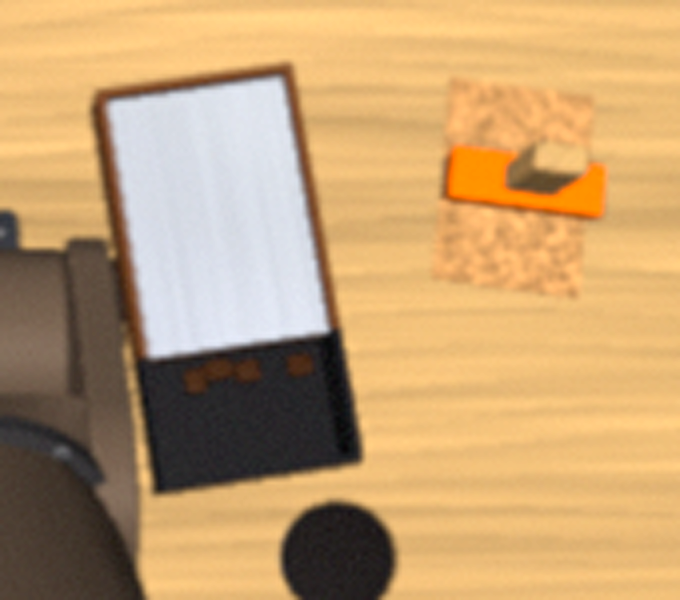

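View pics/z8b.png

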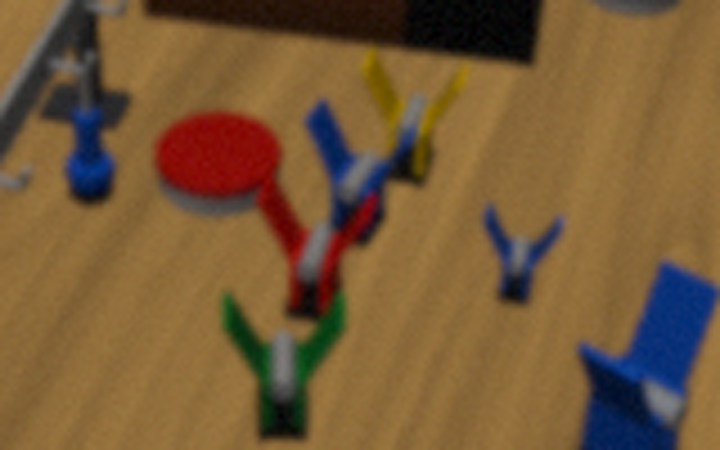

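All four chips are in the tray at about (185-310,370), the plate is clear, and the scraper stands on the mat at (579,-307). The green, red, mid-blue and yellow clips stand as first measured. I'm taking the yellow clip.

Emit:
{"name": "arm_command", "arguments": {
  "motion": [1,-1.5,-1.5,40,0,0,0,1,-1.5,-1.5,75,0,0,0,1,-1.5,-1.5,95,0,0,0,1,-1.5,-1.5,101.5,0,0,0,1,-1.5,-1.5,101.5,0,0,0,0.05,-1.5,-1.5,101.5,0,0,0,0.05,-1.5,-1.5,101.5,0,0,0,0.05,-1.5,-1.5,101.5,0,0,0,0.05,-1.5,-1.5,101.5,0,0,0,0.05,-1.5,-1.5,101.5,0,0,0,0.05,-1.5,-1.5,101.5,0,0,0,0.05,-1.5,-1.5,101.5,0,0,0,0.05,-1.5,-1.5,101.5,0,0,0,0.05,-1.5,-1.5,101.5,0,0,0]
}}

```text
t: 14.8
eef_pos: [424.8, 74.1, 54.6]
tcp_rot: [3.141, -0.007, 0.061]
ft_force: [3.5, 1.2, 21.6]
opening: 0.529
```

Emit:
{"name": "arm_command", "arguments": {
  "motion": [0.05,0,0,-10,0,0,0,0.05,0,0,-30,0,0,0,0.05,0,0,-55,0,0,0,0.05,0,0,-80,0,0,0,0.05,0,0,-105,0,0,0,0.05,0,0,-125,0,0,0,0.05,0,0,-125,0,0,0]
}}

```text
t: 15.5
eef_pos: [422.7, 74.1, 180.3]
tcp_rot: [3.141, -0.004, 0.061]
ft_force: [0.1, -0.8, -0.3]
opening: 0.529
```

```bash
python3 - <<'E'
from h import *
im2,d2=snap('side','side9')
p=proj('side',env.state()['eef_pos'])[0];print(p,env.state()['eef_pos'])
u,v=map(int,p);b=cv2.resize(im2[max(v-70,0):v+60,u-80:u+80,::-1],None,fx=4.5,fy=4.5,interpolation=cv2.INTER_CUBIC);cv2.imwrite('pics/z9.png',b)
E
```

```text
[355.40942397 179.96440642] [422.15358055  74.07690888 178.85377837]
```

View pics/z9.png

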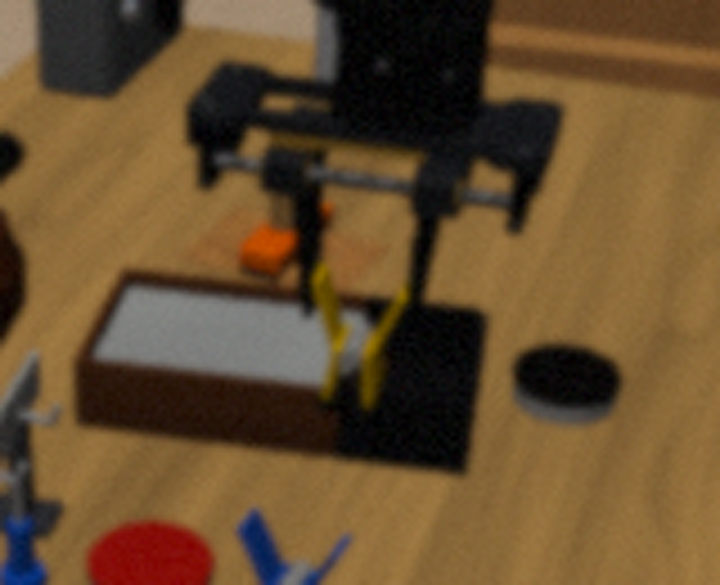

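Yellow is held clear of the board. I'm opening its mouth in the air and moving it over its rail spot.

```bash
cat > rl.py <<'E'
import numpy as np,sys
s=np.array([-np.sin(np.radians(6.6)),np.cos(np.radians(6.6))])
for l in map(float,sys.argv[1:]): print(l,np.round(np.array([599,219.3])+l*s,1))
E
python3 rl.py -82 -17 24 81
python3 go.py 608.4 137.8 200 6.6
```

```text
-82.0 [608.4 137.8]
-17.0 [601.  202.4]
24.0 [596.2 243.1]
81.0 [589.7 299.8]
[189.8, -52.3, -20.8] [0.01, -0.11, -3.11] j6 t [0.02, 0.26, 2.06, -0.0, 0.82, -0.04] 15.55
```

Emit:
{"name": "arm_command", "arguments": {
  "motion": [-0.37,0,0,-20,0,0,0,-0.37,0,0,-20,0,0,0,-0.37,0,0,-20,0,0,0,-0.37,0,0,-20,0,0,0,-0.37,30,-8,-20,0,0,-1,-0.37,60,-16,-20,0,0,-2,-0.37,95,-26,-20,0,0,-3,-0.37,130,-36,-20,0,0,-3,-0.37,160,-44,-20,0,0,-3,-0.37,180,-50,-20,0,0,-3,-0.37,190,-52,-20,0,0,-3,-0.37,190,-52,-20,0,0,-3,-0.37,190,-52,-20,0,0,-3]
}}

```text
t: 16.85
eef_pos: [607.6, 137.2, 197.5]
tcp_rot: [3.141, 0.001, 0.113]
ft_force: [-0.6, 0.2, -1.2]
opening: 0.317
```

```bash
cat > look.py <<'E'
import sys
from h import *
n=sys.argv[1]
im2,d2=snap('side','s'+n)
s=env.state()
p=proj('side',s['eef_pos']-[0,0,40])[0];print(s['eef_pos'],s['opening'],s['ft_force'])
u,v=map(int,p);v0=max(v-75,0);u0=max(u-80,0);b=cv2.resize(im2[v0:v0+130,u0:u0+160,::-1],None,fx=4.5,fy=4.5,interpolation=cv2.INTER_CUBIC);cv2.imwrite(f'pics/z{n}.png',b)
# color points of the clip in rail frame
W=cloud('side',d2); c=np.array([599,219.3]);a=np.radians(6.6);X=np.array([np.cos(a),np.sin(a)]);Y=np.array([-X[1],X[0]])
hsv=cv2.cvtColor(im2,cv2.COLOR_RGB2HSV)
l=(W[...,:2]-c)@Y;o=(W[...,:2]-c)@X
e=((s['eef_pos'][:2]-c)@X,(s['eef_pos'][:2]-c)@Y); print('tcp rail o,l',np.round(e,1))
m=(abs(l-e[1])<25)&(abs(o-e[0])<45)&(hsv[...,1]>130)&(hsv[...,2]>60)&(W[...,2]>60)
for z in range(60,int(s['eef_pos'][2])+40,8):
    q=m&(W[...,2]>=z)&(W[...,2]<z+8)
    if q.sum()>2: print(z,int(q.sum()),'o',np.round(np.percentile(o[q],[5,50,95])),'l',np.round(np.percentile(l[q],[5,95])))
E
python3 look.py 10; python3 go.py 608.4 137.8 154 6.6
```

```text
[607.5788347  137.19430347 197.82793562] 0.3186507535742143 [-0.64302246  0.7734922  -0.99069418]
tcp rail o,l [ -0.9 -82.5]
140 13 o [-19.  17.  25.] l [-91. -66.]
148 25 o [-17. -14.  26.] l [-93. -67.]
156 32 o [-15. -13.  20.] l [-91. -66.]
164 28 o [-12. -10.  16.] l [-92. -66.]
172 24 o [-10.  -8.  13.] l [-91. -66.]
180 32 o [-9.  9. 12.] l [-91. -67.]
188 19 o [-11.  11.  12.] l [-87. -69.]
196 31 o [-19.  11.  14.] l [-91. -68.]
204 21 o [-19.  11.  14.] l [-91. -69.]
212 24 o [-22.  12.  15.] l [-91. -69.]
220 18 o [-23.  13.  16.] l [-90. -70.]
[0.9, -0.5, 43.8] [0.01, 0.06, -0.12] j6 t [0.12, 0.5, 1.58, -0.0, 1.05, 0.0] 16.9
```

View pics/z10.png

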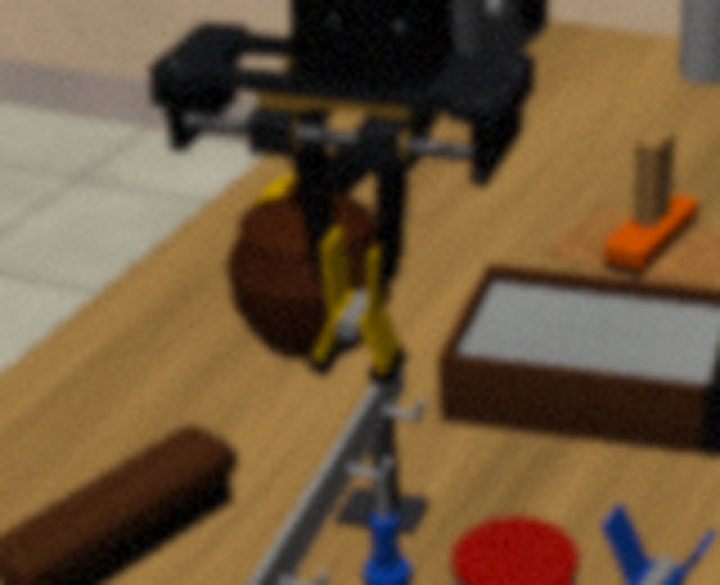

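The mouth gapes, centred over the strip within about 2 mm. I'm lowering it onto the strip.

Emit:
{"name": "arm_command", "arguments": {
  "motion": [-0.37,-1,0,10,0,0,0,-0.37,-1,0,20,0,0,0,-0.37,-1,0,30,0,0,0,-0.37,-1,0,38,0,0,0,-0.37,-1,0,42,0,0,0,-0.37,-1,0,42,0,0,0]
}}

```text
t: 17.5
eef_pos: [607.3, 137.3, 155.3]
tcp_rot: [3.142, 0.001, 0.113]
ft_force: [-0.1, -0.3, -1.0]
opening: 0.313
```

```bash
python3 look.py 11
```

```text
[607.55018907 137.37791069 155.85422016] 0.3191871472898078 [ 0.36319858 -0.1563453  -1.04845629]
tcp rail o,l [ -0.9 -82.4]
100 8 o [-20. -15.  24.] l [-90. -66.]
108 26 o [-16. -13.  25.] l [-92. -65.]
116 29 o [-15. -12.  18.] l [-89. -65.]
124 29 o [-12.  -9.  16.] l [-92. -66.]
132 26 o [-9. -5. 12.] l [-92. -65.]
140 28 o [-10.  10.  13.] l [-91. -68.]
148 19 o [-11.  11.  12.] l [-86. -69.]
156 21 o [-18.  11.  15.] l [-92. -69.]
164 22 o [-22.  11.  14.] l [-92. -69.]
172 32 o [-19.  12.  17.] l [-91. -70.]
180 8 o [-23.  14.  16.] l [-90. -70.]
188 3 o [-24. -24. -24.] l [-89. -87.]
```

View pics/z11.png

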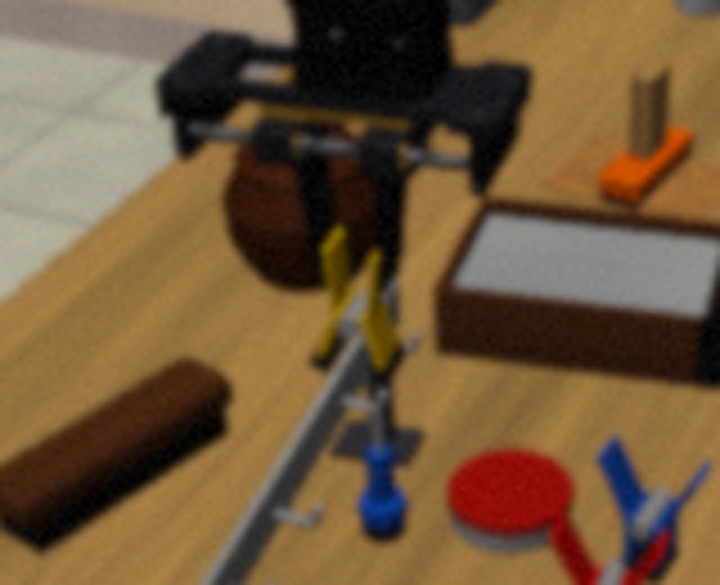

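It straddles the strip between the hooks. I'm releasing and withdrawing.

Emit:
{"name": "arm_command", "arguments": {
  "motion": [-0.1,0,0,0,0,0,0,0.1,0,0,0,0,0,0,0.3,0,0,0,0,0,0,0.6,0,0,0,0,0,0,0.8,0,0,0,0,0,0,0.8,0,0,0,0,0,0,0.8,0,0,0,0,0,0,0.8,0,0,0,0,0,0,0.8,0,0,0,0,0,0,0.8,0,0,-20,0,0,0,0.8,0,0,-45,0,0,0,0.8,0,0,-70,0,0,0,0.8,0,0,-70,0,0,0]
}}

```text
t: 18.85
eef_pos: [608.7, 137.6, 229.4]
tcp_rot: [3.142, -0.005, 0.113]
ft_force: [0.1, 0.6, -0.1]
opening: 0.9
```

```bash
python3 look.py 12; python3 go.py 435 134 150 -5
```

```text
[608.0067793  137.48028796 227.46547653] 0.8993647139349779 [ 0.84808908  0.42356705 -1.01233933]
tcp rail o,l [ -0.5 -82.3]
108 17 o [-8. 11. 18.] l [-90. -67.]
116 23 o [-9. -5. 14.] l [-87. -66.]
124 22 o [-9. -8. 13.] l [-89. -66.]
132 18 o [-8. -6. 13.] l [-89. -66.]
140 33 o [-9. 10. 15.] l [-90. -67.]
148 27 o [-11.  16.  19.] l [-92. -68.]
156 28 o [-18.  19.  22.] l [-89. -67.]
164 23 o [-20.  21.  24.] l [-91. -69.]
172 41 o [-23.  24.  29.] l [-92. -69.]
180 4 o [-22.   3.  28.] l [-74. -68.]
228 5 o [-45. -44. -42.] l [-90. -70.]
236 4 o [-42. -41.  32.] l [-89. -71.]
244 4 o [-42. -42. -41.] l [-72. -72.]
252 3 o [-42. -42. -42.] l [-73. -72.]
260 4 o [-43. -43.  31.] l [-87. -69.]
[-172.5, -16.1, 77.0] [-0.01, -0.16, 11.49] j6 t [0.12, 0.48, 1.55, -0.0, 1.11, 0.0] 18.9
```

View pics/z12.png

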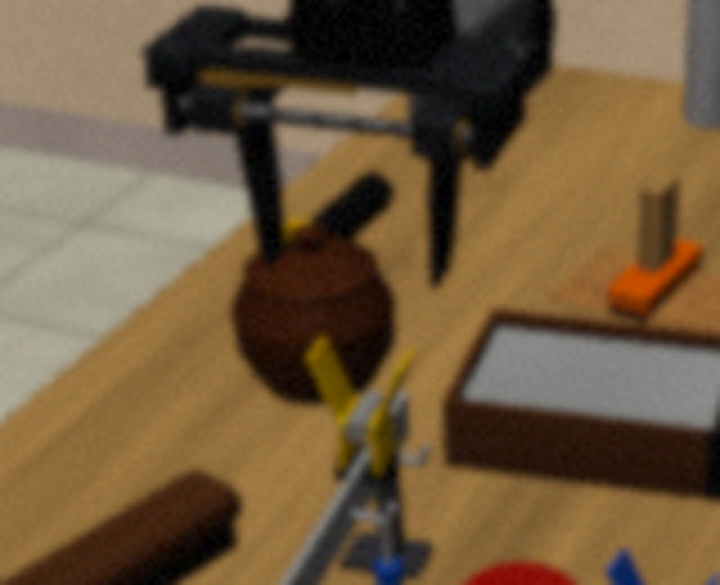

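Yellow bites the strip upright. Next is blue.

Emit:
{"name": "arm_command", "arguments": {
  "motion": [1,-50,-5,0,0,0,4,1,-100,-10,20,0,0,8,1,-150,-14,50,0,0,11.5,1,-172.5,-16,77,0,0,11.5,1,-172.5,-16,77,0,0,11.5,1,-172.5,-16,77,0,0,11.5,1,-172.5,-16,77,0,0,11.5,1,-172.5,-16,77,0,0,11.5]
}}

```text
t: 19.7
eef_pos: [435.6, 133.9, 149.5]
tcp_rot: [-3.141, -0.001, -0.088]
ft_force: [-0.1, -0.7, -0.9]
opening: 1.0
```

```bash
python3 go.py 435.1 134.1 53 -5.1
```

```text
[-0.6, -0.2, 96.5] [-0.01, -0.08, 0.08] j6 t [0.15, 0.35, 2.04, -0.0, 0.76, 0.24] 19.7
```

Emit:
{"name": "arm_command", "arguments": {
  "motion": [1,-0.5,0,40,0,0,0,1,-0.5,0,75,0,0,0,1,-0.5,0,90,0,0,0,1,-0.5,0,96,0,0,0,1,-0.5,0,96,0,0,0,0.07,-0.5,0,96,0,0,0,0.07,-0.5,0,96,0,0,0,0.07,-0.5,0,96,0,0,0,0.07,-0.5,0,96,0,0,0,0.07,-0.5,0,96,0,0,0,0.07,-0.5,0,96,0,0,0,0.07,-0.5,0,96,0,0,0,0.07,-0.5,0,96,0,0,0,0.07,-0.5,0,86,0,0,0,0.07,-0.5,0,65,0,0,0,0.07,-0.5,0,40,0,0,0,0.07,-0.5,0,10,0,0,0,0.07,-0.5,0,-20,0,0,0,0.07,-0.5,0,-45,0,0,0,0.07,-0.5,0,-45,0,0,0]
}}

```text
t: 21.7
eef_pos: [434.7, 134.0, 196.9]
tcp_rot: [-3.14, -0.005, -0.087]
ft_force: [0.4, -0.1, -1.1]
opening: 0.532
```

Emit:
{"name": "arm_command", "arguments": {
  "motion": [-0.37,0,0,0,0,0,0,-0.37,0,0,0,0,0,0,-0.37,0,0,0,0,0,0,-0.37,0,0,0,0,0,0,-0.37,0,0,0,0,0,0]
}}

```text
t: 22.2
eef_pos: [433.7, 133.8, 193.6]
tcp_rot: [3.141, 0.001, -0.088]
ft_force: [-0.4, 0.0, -0.2]
opening: 0.32
```

```bash
python3 go.py 600 202.4 200 6.6; python3 look.py 13
```

```text
[159.6, -82.9, -6.6] [0.01, 0.06, -11.62] j6 t [0.15, 0.28, 1.99, -0.0, 0.88, 0.24] 22.2
[433.77557513 133.82080688 193.74170329] 0.3156735476657762 [-0.44697695 -0.23328247 -1.2314009 ]
tcp rail o,l [-174.   -65.9]
132 3 o [-185. -178. -176.] l [-49. -46.]
148 18 o [-186. -184. -147.] l [-66. -45.]
156 25 o [-185. -182. -151.] l [-68. -47.]
164 25 o [-183. -180. -155.] l [-69. -49.]
172 25 o [-179. -165. -158.] l [-71. -48.]
180 13 o [-178. -161. -158.] l [-72. -49.]
188 7 o [-180. -160. -158.] l [-59. -49.]
196 6 o [-182. -158. -156.] l [-56. -49.]
204 9 o [-183. -162. -158.] l [-69. -49.]
212 26 o [-184. -159. -155.] l [-75. -51.]
```

View pics/z13.png

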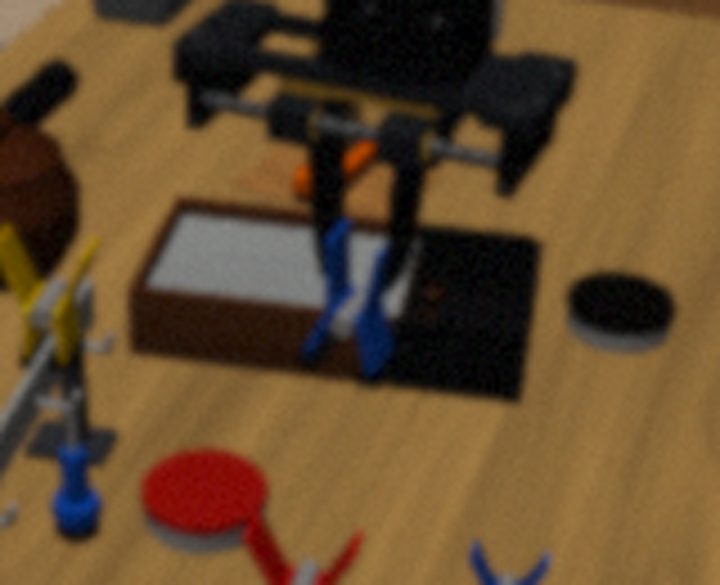

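Blue's mouth is open. I'm moving it over its spot.

Emit:
{"name": "arm_command", "arguments": {
  "motion": [-0.37,30,-16,-7,0,0,-3,-0.37,60,-32,-7,0,0,-6,-0.37,90,-48,-7,0,0,-9,-0.37,120,-64,-7,0,0,-11.6,-0.37,145,-76,-7,0,0,-11.6,-0.37,160,-83,-7,0,0,-11.6,-0.37,160,-83,-7,0,0,-11.6,-0.37,160,-83,-7,0,0,-11.6,-0.37,160,-83,-7,0,0,-11.6]
}}

```text
t: 23.15
eef_pos: [599.7, 202.3, 201.1]
tcp_rot: [3.141, 0.001, 0.115]
ft_force: [-0.1, -0.0, -0.3]
opening: 0.315
```

```bash
python3 look.py 14; python3 go.py 601 202.4 155 6.6
```

```text
[599.76037573 202.26680504 201.30223854] 0.3166388603185574 [ 0.03326621  0.35025543 -1.17357457]
tcp rail o,l [ -1.2 -17. ]
60 7 o [-21. -18. -15.] l [-41. -39.]
140 4 o [-3. 19. 22.] l [-17.  -2.]
148 12 o [-7. 17. 29.] l [-21.  -1.]
156 15 o [-14. -13.  -2.] l [-22.  -1.]
164 23 o [-12. -11.  18.] l [-23.  -1.]
172 16 o [-10.  -9.  -1.] l [-19.  -1.]
180 21 o [-8.  9. 11.] l [-24.   0.]
188 9 o [-9. 11. 11.] l [-18.  -1.]
196 10 o [-10.  11.  13.] l [-6. -2.]
204 4 o [-8. 12. 13.] l [-9. -2.]
212 6 o [11. 12. 14.] l [-6. -1.]
220 26 o [-13.  12.  15.] l [-23.  -4.]
[1.3, 0.0, 46.3] [0.01, 0.01, -0.02] j6 t [0.22, 0.52, 1.55, -0.0, 1.07, 0.11] 23.2
```

View pics/z14.png

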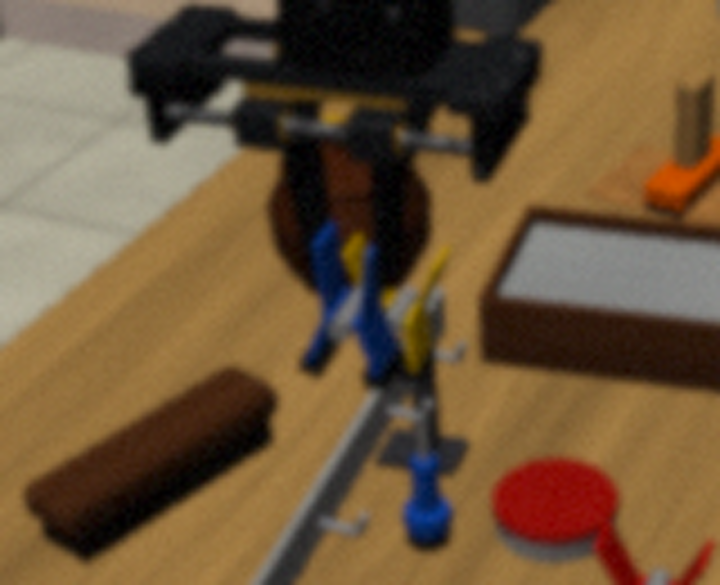

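Same picture as with yellow, so I'm lowering and then looking.

Emit:
{"name": "arm_command", "arguments": {
  "motion": [-0.37,-1,0,10,0,0,0,-0.37,-1,0,20,0,0,0,-0.37,-1,0,30,0,0,0,-0.37,-1,0,39,0,0,0,-0.37,-1,0,45,0,0,0,-0.37,-1,0,45,0,0,0,-0.37,-1,0,45,0,0,0]
}}

```text
t: 23.9
eef_pos: [599.6, 202.4, 156.1]
tcp_rot: [3.141, 0.0, 0.115]
ft_force: [-0.5, 0.7, -0.6]
opening: 0.318
```

```bash
python3 look.py 15
```

```text
[599.7162527  202.48073889 156.36338212] 0.31465308223082156 [ 0.14872755 -0.5996179  -1.06969477]
tcp rail o,l [ -1.2 -16.8]
60 7 o [-23. -21. -15.] l [-42. -40.]
100 10 o [17. 20. 27.] l [-16.   0.]
108 11 o [-14. -12.   9.] l [-22.   0.]
116 26 o [-14. -11.  18.] l [-25.  -1.]
124 22 o [-11. -10.  -8.] l [-24.  -0.]
132 18 o [-9. -7. 10.] l [-19.  -1.]
140 15 o [-9. 11. 11.] l [-21.  -2.]
148 6 o [-10.   1.  11.] l [-8. -2.]
156 8 o [-16.  12.  20.] l [-20.  -5.]
164 12 o [-22.  11.  17.] l [-27.  -2.]
172 20 o [-23.  12.  21.] l [-24.  -3.]
180 12 o [-19.  13.  23.] l [-19.  -2.]
188 5 o [-9. 24. 24.] l [-6. -4.]
```

View pics/z15.png

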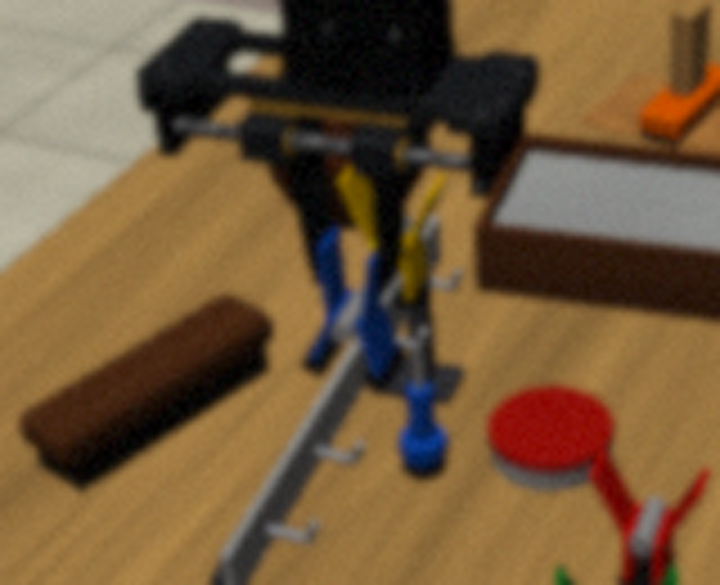

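Straddling again. I'm releasing.

Emit:
{"name": "arm_command", "arguments": {
  "motion": [-0.1,0,0,0,0,0,0,0.1,0,0,0,0,0,0,0.3,0,0,0,0,0,0,0.6,0,0,0,0,0,0,0.8,0,0,0,0,0,0,0.8,0,0,0,0,0,0,0.8,0,0,0,0,0,0,0.8,0,0,0,0,0,0,0.8,0,0,0,0,0,0,0.8,0,0,-20,0,0,0,0.8,0,0,-45,0,0,0,0.8,0,0,-70,0,0,0,0.8,0,0,-70,0,0,0,0.8,0,0,-70,0,0,0]
}}

```text
t: 25.35
eef_pos: [599.4, 202.4, 226.2]
tcp_rot: [3.142, -0.001, 0.115]
ft_force: [-0.1, 0.4, -0.3]
opening: 0.9
```

```bash
python3 look.py 16; python3 go.py 438 201.8 150 3.9
```

```text
[599.16984331 202.35185283 225.43909669] 0.8973853760594749 [ 0.13922506 -0.61398867 -0.35227181]
tcp rail o,l [ -1.8 -16.9]
60 7 o [-22. -18. -15.] l [-42. -40.]
116 14 o [-8. -5. 12.] l [-6.  1.]
124 10 o [-8. -6. 11.] l [-5.  0.]
132 6 o [-8. -8. -6.] l [-9. -1.]
140 28 o [-9. 11. 14.] l [-21.  -1.]
148 20 o [-12.  15.  18.] l [-19.  -3.]
156 18 o [-15.  18.  20.] l [-18.  -2.]
164 17 o [12. 22. 23.] l [-20.  -4.]
172 21 o [-23.  24.  27.] l [-18.  -2.]
228 3 o [-47. -46.  34.] l [-23.  -5.]
[-160.1, -17.9, 75.6] [0.01, 0.05, 2.69] j6 t [0.22, 0.49, 1.53, -0.0, 1.12, 0.11] 25.4
```

View pics/z16.png

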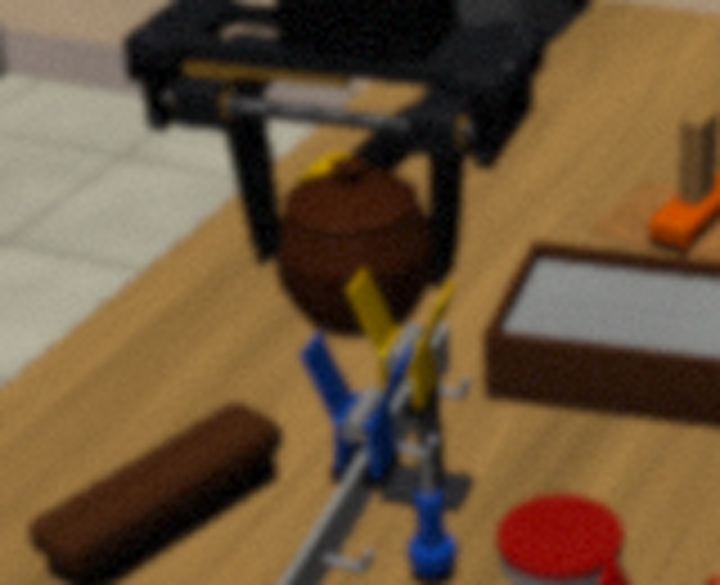

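Blue bites. Next is red.

Emit:
{"name": "arm_command", "arguments": {
  "motion": [1,-50,-5,0,0,0,1,1,-100,-10,20,0,0,2,1,-140,-16,50,0,0,2.7,1,-160,-18,75,0,0,2.7,1,-160,-18,75,0,0,2.7,1,-160,-18,75,0,0,2.7,1,-160,-18,75,0,0,2.7,1,-160,-18,75,0,0,2.7]
}}

```text
t: 26.2
eef_pos: [439.6, 202.0, 151.5]
tcp_rot: [-3.141, -0.001, 0.067]
ft_force: [0.4, 0.1, -0.1]
opening: 1.003
```

```bash
python3 go.py 438 201.8 53 3.9
```

```text
[-1.8, 0.1, 98.5] [-0.01, -0.07, -0.04] j6 t [0.29, 0.38, 1.97, -0.0, 0.79, 0.23] 26.2
```

Emit:
{"name": "arm_command", "arguments": {
  "motion": [1,-1.5,0,40,0,0,0,1,-1.5,0,75,0,0,0,1,-1.5,0,92,0,0,0,1,-1.5,0,98,0,0,0,1,-1.5,0,98,0,0,0,0.07,-1.5,0,98,0,0,0,0.07,-1.5,0,98,0,0,0,0.07,-1.5,0,98,0,0,0,0.07,-1.5,0,98,0,0,0,0.07,-1.5,0,98,0,0,0,0.07,-1.5,0,98,0,0,0,0.07,-1.5,0,98,0,0,0,0.07,-1.5,0,98,0,0,0,0.07,-1.5,0,88,0,0,0,0.07,-1.5,0,65,0,0,0,0.07,-1.5,0,40,0,0,0,0.07,-1.5,0,10,0,0,0,0.07,-1.5,0,-20,0,0,0,0.07,-1.5,0,-48,0,0,0,0.07,-1.5,0,-48,0,0,0]
}}

```text
t: 28.2
eef_pos: [437.9, 202.2, 202.4]
tcp_rot: [-3.14, -0.005, 0.068]
ft_force: [0.5, 0.7, -0.2]
opening: 0.536
```

Emit:
{"name": "arm_command", "arguments": {
  "motion": [-0.37,0,0,0,0,0,0,-0.37,0,0,0,0,0,0,-0.37,0,0,0,0,0,0,-0.37,0,0,0,0,0,0,-0.37,0,0,0,0,0,0]
}}

```text
t: 28.7
eef_pos: [436.9, 201.8, 198.6]
tcp_rot: [3.141, 0.001, 0.068]
ft_force: [0.0, 0.2, -0.9]
opening: 0.319
```

```bash
python3 go.py 594.5 243.1 201 6.6; python3 look.py 17|head -2
```

```text
[160.1, -30.5, -2.6] [0.01, 0.06, -2.72] j6 t [0.3, 0.31, 1.92, -0.0, 0.91, 0.23] 28.7
[436.91909157 201.81828836 198.71662831] 0.3167579556372202 [ 0.79546623  0.82333136 -0.63277068]
tcp rail o,l [-163.     1.3]
```

View pics/z17.png

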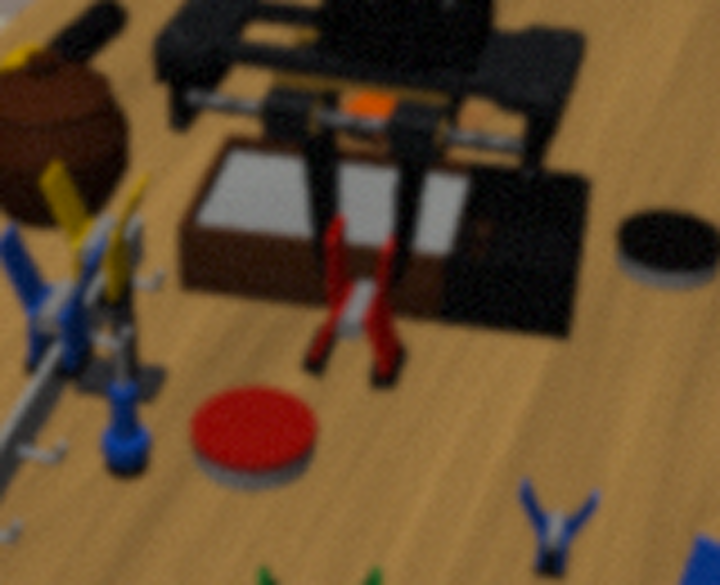

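Emit:
{"name": "arm_command", "arguments": {
  "motion": [-0.37,25,-18,-3,0,0,-2.7,-0.37,55,-31,-3,0,0,-2.7,-0.37,85,-31,-3,0,0,-2.7,-0.37,115,-31,-3,0,0,-2.7,-0.37,145,-31,-3,0,0,-2.7,-0.37,160,-31,-3,0,0,-2.7,-0.37,160,-31,-3,0,0,-2.7,-0.37,160,-31,-3,0,0,-2.7,-0.37,160,-31,-3,0,0,-2.7]
}}

```text
t: 29.65
eef_pos: [593.6, 243.6, 202.1]
tcp_rot: [3.141, 0.001, 0.115]
ft_force: [-1.1, -0.1, -1.0]
opening: 0.321
```

```bash
python3 look.py 18; python3 go.py 595 243.1 156 6.6
```

```text
[593.73291086 243.65176214 202.27262639] 0.3132359465200903 [ 0.21002985  0.16870939 -0.42931308]
tcp rail o,l [-2.4 24.8]
140 3 o [15. 16. 17.] l [28. 39.]
148 9 o [ 0. 14. 23.] l [20. 40.]
156 30 o [-18. -16.  20.] l [18. 40.]
164 38 o [-16. -14.  16.] l [16. 41.]
172 35 o [-13. -11.  13.] l [17. 41.]
180 40 o [-11.  -0.  10.] l [18. 40.]
188 26 o [-12.   8.  11.] l [20. 40.]
196 26 o [-13.   9.  12.] l [25. 39.]
204 32 o [-21.   9.  16.] l [20. 40.]
212 26 o [-16.  10.  20.] l [22. 38.]
220 38 o [-15.  11.  16.] l [15. 39.]
228 4 o [21. 21. 23.] l [36. 37.]
236 3 o [22. 22. 22.] l [36. 37.]
[1.2, 0.7, 46.3] [0.01, 0.01, -0.0] j6 t [0.29, 0.53, 1.53, -0.0, 1.09, 0.17] 29.7
```

View pics/z18.png

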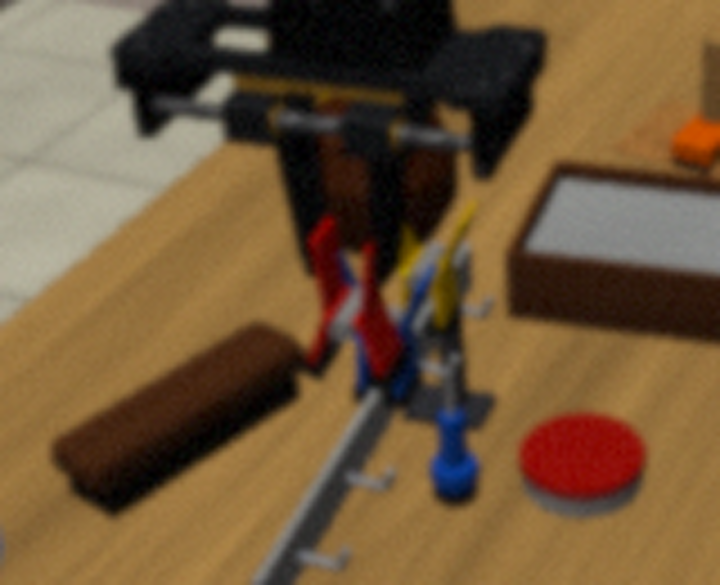

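Emit:
{"name": "arm_command", "arguments": {
  "motion": [-0.37,0,1,10,0,0,0,-0.37,0,1,20,0,0,0,-0.37,0,1,30,0,0,0,-0.37,0,1,40,0,0,0,-0.37,0,1,46,0,0,0,-0.37,0,1,46,0,0,0,-0.37,0,1,46,0,0,0]
}}

```text
t: 30.4
eef_pos: [594.8, 242.7, 156.1]
tcp_rot: [3.142, -0.0, 0.115]
ft_force: [0.3, 0.7, -1.0]
opening: 0.317
```

```bash
python3 look.py 19|head -6
```

```text
[594.85375723 242.7230405  156.37868306] 0.3153439082520272 [ 0.60732252  0.02854852 -0.53444649]
tcp rail o,l [-1.4 23.7]
100 15 o [-21. -14.  25.] l [16. 40.]
108 25 o [-17. -15.  24.] l [17. 41.]
116 41 o [-16. -13.  17.] l [-0. 40.]
124 35 o [-12. -10.  14.] l [-1. 41.]
```

View pics/z19.png

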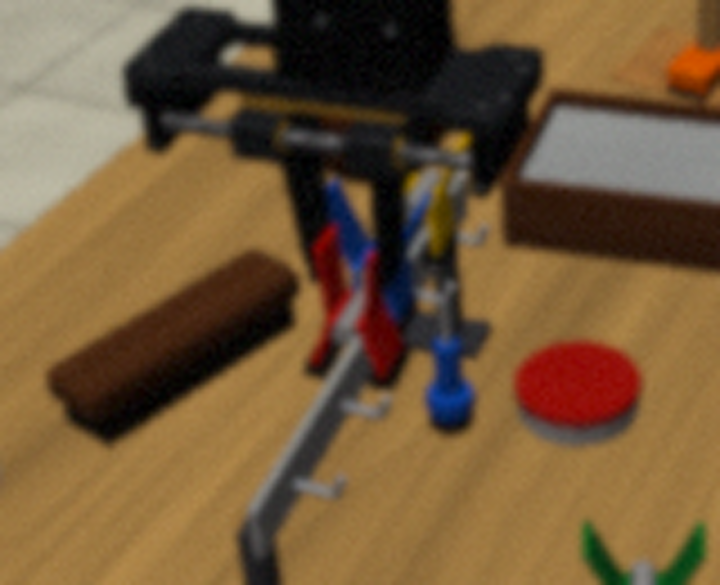

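Red straddles the strip. I'm releasing.

Emit:
{"name": "arm_command", "arguments": {
  "motion": [-0.1,0,0,0,0,0,0,0.1,0,0,0,0,0,0,0.3,0,0,0,0,0,0,0.6,0,0,0,0,0,0,0.8,0,0,0,0,0,0,0.8,0,0,0,0,0,0,0.8,0,0,0,0,0,0,0.8,0,0,0,0,0,0,0.8,0,0,0,0,0,0,0.8,0,0,-20,0,0,0,0.8,0,0,-45,0,0,0,0.8,0,0,-70,0,0,0,0.8,0,0,-70,0,0,0,0.8,0,0,-70,0,0,0]
}}

```text
t: 31.85
eef_pos: [594.6, 242.6, 226.2]
tcp_rot: [3.142, -0.0, 0.115]
ft_force: [-0.7, -0.7, 0.1]
opening: 0.898
```

```bash
python3 look.py 20|head -2; python3 go.py 426 284.6 150 21.3
```

```text
[594.30871794 242.53202826 225.42472084] 0.8991234285637398 [ 0.45810084  0.66408655 -1.10428577]
tcp rail o,l [-2.  23.6]
[-162.3, -61.1, 75.5] [0.01, 0.05, -14.72] j6 t [0.28, 0.51, 1.5, -0.0, 1.14, 0.17] 31.9
```

View pics/z20.png

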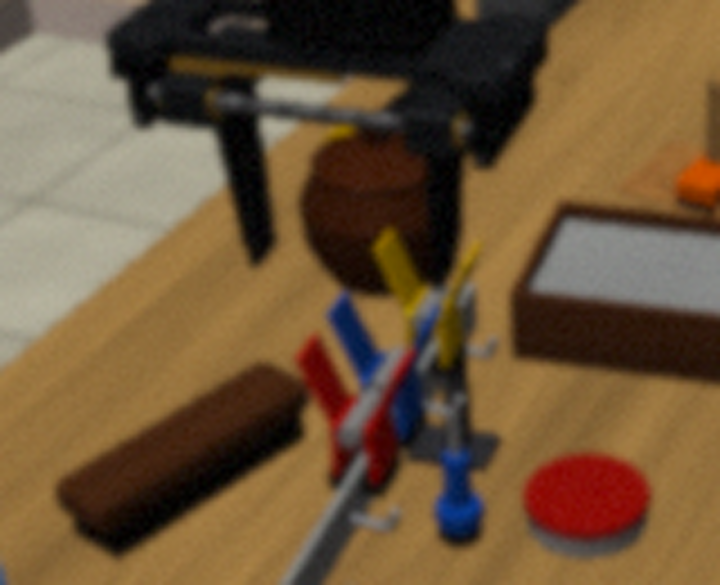

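Red bites. Green next.

Emit:
{"name": "arm_command", "arguments": {
  "motion": [1,-50,-10,0,0,0,-4,1,-100,-30,20,0,0,-8,1,-140,-50,50,0,0,-12,1,-162,-61,75,0,0,-14.7,1,-162,-61,75,0,0,-14.7,1,-162,-61,75,0,0,-14.7,1,-162,-61,75,0,0,-14.7,1,-162,-61,75,0,0,-14.7]
}}

```text
t: 32.7
eef_pos: [428.0, 284.5, 151.5]
tcp_rot: [3.142, -0.001, 0.37]
ft_force: [0.2, -0.2, -0.4]
opening: 1.001
```

```bash
python3 go.py 426 284.6 53 21.3
```

```text
[-1.9, -0.8, 98.5] [0.0, -0.07, -0.09] j6 t [0.46, 0.41, 1.9, -0.0, 0.82, 0.09] 32.7
```

Emit:
{"name": "arm_command", "arguments": {
  "motion": [1,-1.5,-0.8,40,0,0,0,1,-1.5,-0.8,75,0,0,0,1,-1.5,-0.8,92,0,0,0,1,-1.5,-0.8,98,0,0,0,1,-1.5,-0.8,98,0,0,0,0.07,-1.5,-0.8,98,0,0,0,0.07,-1.5,-0.8,98,0,0,0,0.07,-1.5,-0.8,98,0,0,0,0.07,-1.5,-0.8,98,0,0,0,0.07,-1.5,-0.8,98,0,0,0,0.07,-1.5,-0.8,98,0,0,0,0.07,-1.5,-0.8,98,0,0,0,0.07,-1.5,-0.8,98,0,0,0,0.07,-1.5,-0.8,88,0,0,0,0.07,-1.5,-0.8,65,0,0,0,0.07,-1.5,-0.8,40,0,0,0,0.07,-1.5,-0.8,10,0,0,0,0.07,-1.5,-0.8,-20,0,0,0,0.07,-1.5,-0.8,-48,0,0,0,0.07,-1.5,-0.8,-48,0,0,0]
}}

```text
t: 34.7
eef_pos: [425.8, 285.3, 202.5]
tcp_rot: [-3.141, -0.005, 0.372]
ft_force: [-0.0, -0.4, -1.2]
opening: 0.54
```

Emit:
{"name": "arm_command", "arguments": {
  "motion": [-0.37,0,0,0,0,0,0,-0.37,0,0,0,0,0,0,-0.37,0,0,0,0,0,0,-0.37,0,0,0,0,0,0,-0.37,0,0,0,0,0,0]
}}

```text
t: 35.2
eef_pos: [424.9, 284.8, 198.6]
tcp_rot: [3.141, 0.001, 0.372]
ft_force: [-0.4, -0.0, -0.9]
opening: 0.319
```

```bash
python3 go.py 588.5 299.8 201 6.6; python3 look.py 21|head -2
```

```text
[157.9, 45.4, -2.6] [0.02, 0.06, 14.69] j6 t [0.46, 0.35, 1.85, -0.0, 0.94, 0.09] 35.2
[424.94773878 284.79911589 198.69342694] 0.31586178376556545 [ 0.88751084  0.25667794 -0.19134493]
tcp rail o,l [-165.4   85.1]
```

View pics/z21.png

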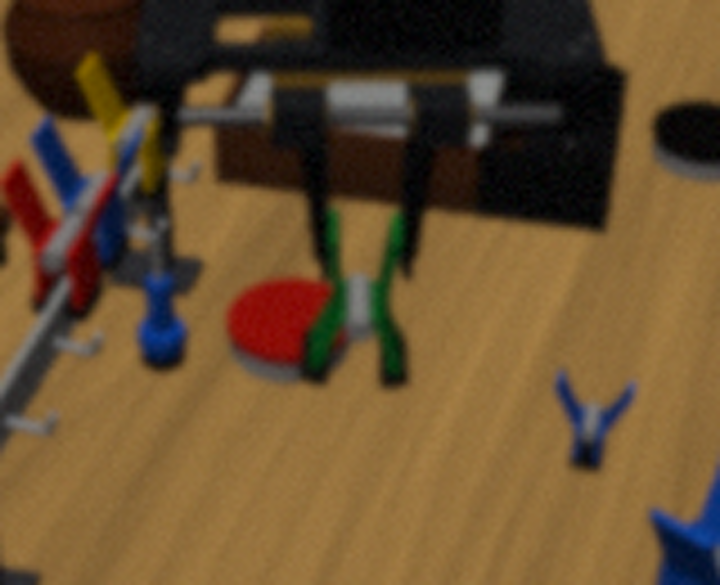

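Emit:
{"name": "arm_command", "arguments": {
  "motion": [-0.37,25,4,-3,0,0,4,-0.37,55,12,-3,0,0,8,-0.37,85,21,-3,0,0,12,-0.37,115,30,-3,0,0,14.7,-0.37,145,41,-3,0,0,14.7,-0.37,158,45,-3,0,0,14.7,-0.37,158,45,-3,0,0,14.7,-0.37,158,45,-3,0,0,14.7,-0.37,158,45,-3,0,0,14.7]
}}

```text
t: 36.15
eef_pos: [587.7, 300.3, 202.1]
tcp_rot: [3.141, 0.001, 0.115]
ft_force: [1.1, 0.3, -0.5]
opening: 0.316
```

```bash
python3 look.py 22; python3 go.py 588.7 299.8 156 6.6
```

```text
[587.79036456 300.41858883 202.32164962] 0.31492684955678074 [ 0.83253774 -0.90400364 -0.66308468]
tcp rail o,l [-1.8 81.9]
140 3 o [17. 17. 19.] l [86. 95.]
148 17 o [-11.  15.  26.] l [72. 97.]
156 5 o [-14. -13. -10.] l [94. 98.]
164 8 o [-13. -11.  -8.] l [95. 98.]
172 8 o [-10.  -8.   6.] l [70. 98.]
180 18 o [-8.  9. 10.] l [75. 98.]
204 9 o [-20. -10.  11.] l [72. 95.]
212 5 o [10. 19. 22.] l [73. 94.]
220 23 o [-14.  12.  20.] l [72. 93.]
228 7 o [-25.  14.  22.] l [73. 94.]
236 12 o [-25.  -1.  23.] l [72. 93.]
[0.8, 0.7, 46.3] [0.0, 0.01, 0.01] j6 t [0.37, 0.55, 1.48, -0.0, 1.11, 0.26] 36.2
```

View pics/z22.png

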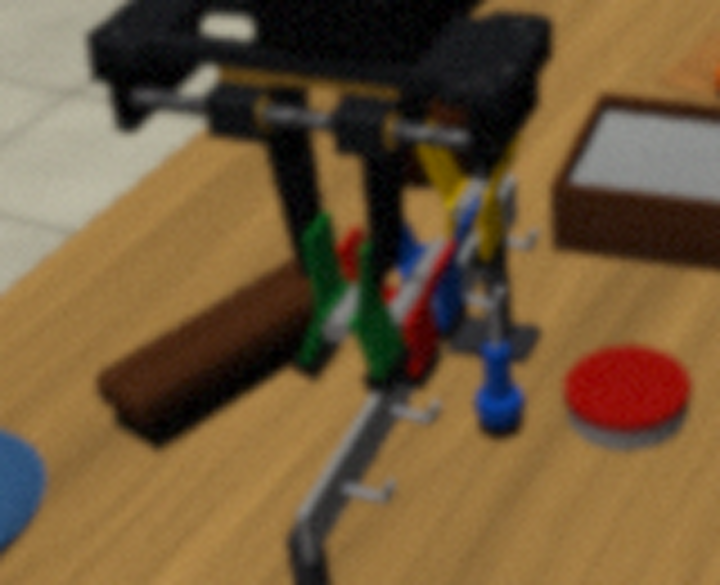

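Emit:
{"name": "arm_command", "arguments": {
  "motion": [-0.37,0,2,10,0,0,0,-0.37,0,2,20,0,0,0,-0.37,0,2,30,0,0,0,-0.37,0,2,40,0,0,0,-0.37,0,2,46,0,0,0,-0.37,0,2,46,0,0,0,-0.37,0,2,46,0,0,0]
}}

```text
t: 36.9
eef_pos: [588.9, 298.3, 156.1]
tcp_rot: [3.141, -0.0, 0.115]
ft_force: [-0.0, 0.4, -0.1]
opening: 0.316
```

```bash
python3 look.py 23|head -6
```

```text
[589.02958394 298.36263939 156.38414163] 0.3176210917140615 [ 0.63343414  0.20797223 -0.53434038]
tcp rail o,l [-0.8 79.7]
100 18 o [-20. -17.  25.] l [69. 96.]
108 4 o [25. 26. 26.] l [89. 94.]
116 9 o [-13.  -9.  20.] l [92. 95.]
124 9 o [-9. 14. 17.] l [92. 95.]
```

View pics/z23.png

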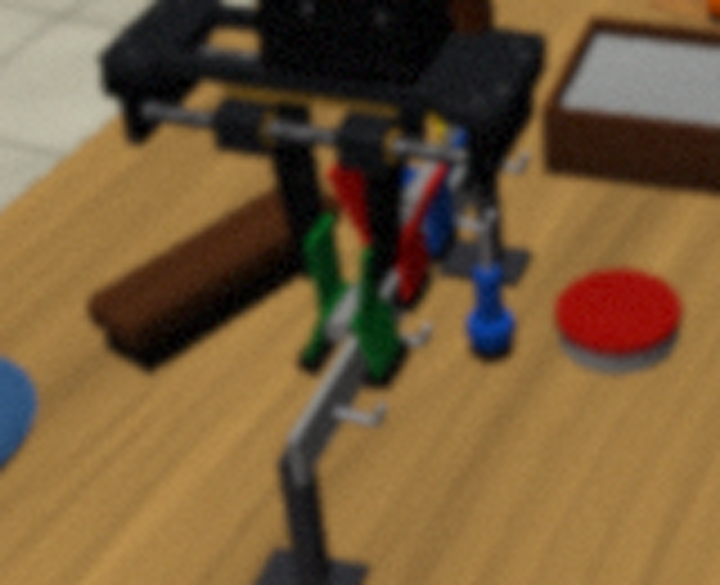

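Green straddles the strip between the hooks. I'm releasing, then backing well away for the final check.

Emit:
{"name": "arm_command", "arguments": {
  "motion": [-0.1,0,0,0,0,0,0,0.1,0,0,0,0,0,0,0.3,0,0,0,0,0,0,0.6,0,0,0,0,0,0,0.8,0,0,0,0,0,0,0.8,0,0,0,0,0,0,0.8,0,0,0,0,0,0,0.8,0,0,0,0,0,0,0.8,0,0,0,0,0,0,0.8,0,0,-20,0,0,0,0.8,0,0,-45,0,0,0,0.8,0,0,-80,0,0,0,0.8,0,0,-110,0,0,0,0.8,-50,0,-110,0,0,0,0.8,-100,0,-110,0,0,0,0.8,-150,0,-110,0,0,0,0.8,-150,0,-110,0,0,0,0.8,-150,0,-110,0,0,0,0.8,-150,0,-110,0,0,0]
}}

```text
t: 38.85
eef_pos: [440.8, 281.3, 266.3]
tcp_rot: [-3.141, -0.001, 0.115]
ft_force: [-0.4, -1.2, -0.2]
opening: 0.902
```

```bash
cat > fin.py <<'E'
import sys
from h import *
n=sys.argv[1]
im,d=snap('top','f'+n); im2,d2=snap('side','fs'+n)
W=cloud('top',d);m=(W[...,0]>480)&(W[...,0]<700)&(W[...,1]>-420)&(W[...,1]<-200)
for z in((14,34),(85,105)):
    P=W[m&(W[...,2]>z[0])&(W[...,2]<z[1])];print('scraper',len(P),len(P) and cv2.minAreaRect(P[:,:2].astype(np.float32)))
a=cv2.resize(im[60:330,200:510,::-1],None,fx=2.2,fy=2.2,interpolation=cv2.INTER_CUBIC)
cv2.imwrite(f'pics/fa{n}.png',np.clip(a*1.6,0,255).astype(np.uint8))
b=cv2.resize(im2[130:290,200:400,::-1],None,fx=3.7,fy=3.7,interpolation=cv2.INTER_CUBIC);cv2.imwrite(f'pics/fb{n}.png',b)
W=cloud('side',d2); c=np.array([599,219.3]);a=np.radians(6.6);X=np.array([np.cos(a),np.sin(a)]);Y=np.array([-X[1],X[0]])
l=(W[...,:2]-c)@Y;o=(W[...,:2]-c)@X;hsv=cv2.cvtColor(im2,cv2.COLOR_RGB2HSV)
for k in(-82,-17,24,80):
    q=(abs(l-k)<16)&(abs(o)<40)&(hsv[...,1]>130)&(hsv[...,2]>60)&(W[...,2]>85)&(W[...,2]<195)
    if q.sum(): z=W[...,2][q];t=z>165; print(k,int(q.sum()),'z',np.round(np.percentile(z,[2,98])),'o',np.round(np.percentile(o[q],[3,97])))
print(env.state()['t'],env.state()['eef_pos'])
for nm in('tin0','pot','brush'):
  print(nm,[(round(x['confidence'],2),np.round(x['location']).tolist()) for x in env.recognise('top',nm)][:2])
E
python3 fin.py 1
```

```text
scraper 375 ((578.64892578125, -306.4573974609375), (102.15853881835938, 36.86567306518555), 81.66277313232422)
scraper 129 ((579.0054321289062, -307.3331298828125), (37.483829498291016, 20.09906768798828), 83.4252700805664)
-82 205 z [117. 180.] o [-22.  27.]
-17 95 z [119. 180.] o [-23.  26.]
24 235 z [112. 180.] o [-23.  27.]
80 72 z [103. 180.] o [-24.  28.]
38.95 [440.81782525 281.16856412 265.83479236]
tin0 [(0.91, [307.0, 207.0]), (0.71, [429.0, 279.0])]
pot [(0.65, [467.0, 192.0]), (0.57, [391.0, 115.0])]
brush [(0.79, [289.0, 122.0])]
```

View pics/fa1.png

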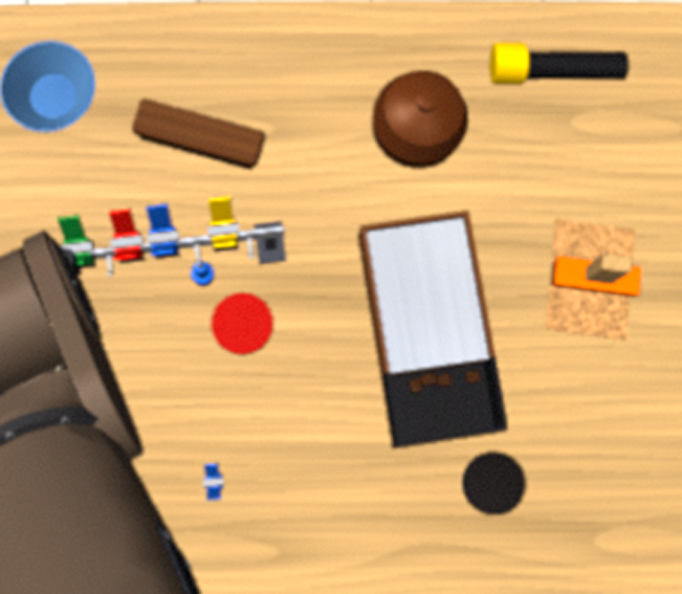

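View pics/fb1.png

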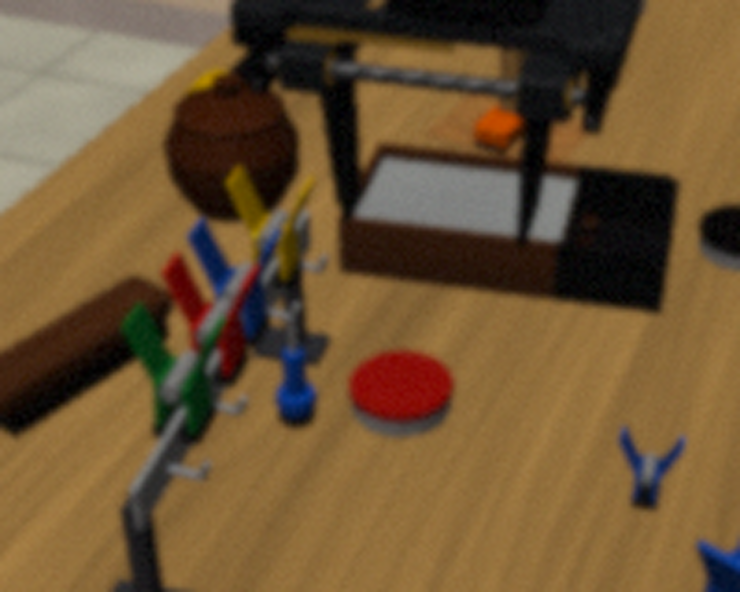

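```bash
python3 - <<'E'
from h import *
f=np.load('pics/f1.npz');im,d=f['im'],f['d'];W=cloud('top',d)
c=np.array([554.8,-95.2]);a=np.radians(8);X=np.array([np.cos(a),np.sin(a)]);Y=np.array([-X[1],X[0]])
l=(W[...,:2]-c)@X+125;o=(W[...,:2]-c)@Y
I=im.astype(int);m=(abs(o)<56)&(l<60)&(l>-40)&(I[...,0]-I[...,2]>12)&(W[...,2]<45)
n,lab,st,ce=cv2.connectedComponentsWithStats(m.astype(np.uint8))
for i in range(1,n):
    if st[i,4]>3:q=lab==i;print(st[i,4],'l',np.round(np.percentile(l[q],[5,50,95])),'o',np.round(np.percentile(o[q],[5,50,95])),'z',np.round(np.percentile(W[q][:,2],[5,50,95])))
E
```

```text
104 l [17. 25. 32.] o [-13.  10.  31.] z [ 7. 14. 18.]
32 l [17. 23. 30.] o [-50. -43. -36.] z [ 9. 13. 16.]
```

The chips lie at tray x of about 17-32 mm and z under 18 mm, all inside limits, so I'm handing in.

```bash
python3 - <<'E'
from h import *
im,d=snap('top','f2');W=cloud('top',d)
P=W[(W[...,0]>480)&(W[...,0]<700)&(W[...,1]>-420)&(W[...,1]<-200)&(W[...,2]>14)&(W[...,2]<34)];print(cv2.minAreaRect(P[:,:2].astype(np.float32)))
print(env.job_done())
E
```

```text
((578.3460083007812, -306.80218505859375), (102.94264221191406, 36.85626220703125), 81.4518051147461)
the job is handed in; nothing more can be done
None
```

The job is handed in, and my last checks showed every goal I could measure met; it reported no verdict.

- **Mud chips:** I found 4 on the plate and pushed them off with the scraper block. All 4 now lie in the catch tray, inside the position limits, and the plate is clear.
- **Scraper:** it stands upright about 2 mm from the mat's middle. A look just before handing in showed it had not been knocked.
- **Clips:** yellow, the middle-sized blue, red and green all stand upright on the rail, between the hooks. Their handle tops sit at about 180 mm, which puts the jaw tips roughly 11 mm below the top edge. I could not measure the bite force itself; I only saw that each clip stayed on after I let go.
- **Bystanders:** the tins, pot and brush looked unmoved in the final pictures. I took no final reading on the shoe tree; the arm hid it from the top camera and I worked nowhere near it.
- **Disagreements:** the networks gave some wrong results, such as a "chip" on the empty plate and a "pot" at the mat. I ruled these out against the picture and depth readings. While I first closed on the yellow clip there was a brief 22 N upward force, with no visible effect.

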